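Empty the walnut bin into the glass bowl

TASK

Lift the bin of walnuts straight up out of its snug wooden organiser frame with the nuts still in it, then tip it over the glass bowl so that all three walnuts end up in the bowl. Set the emptied bin down gently, upright and released, in the middle of the cork mat. Leave the other bin in the frame, leave the bowl where it is, and do not disturb anything else on the counter.

Things in the scene. Friction and masses are not known exactly. Their poses are not given: they have to be found in the camera images.
- bin: Open plywood bin with handle bar, holding the three loose walnuts (0.25 kg in all); starts in one of the frame's cells, axes along the frame's. 120 mm long (own x), 90 mm wide (own y), walls and floor 4 mm, rim at z 50 mm. The +x end is upright; the -x end is the pouring side. Stands flat on its full 120 x 90 mm outline. Origin: centre of underside, z up.
- bin_handle (a point): Middle of the bin's handle bar (bin x 0, y 0, z 82 mm), a flat bar across the bin's width: 12 mm thick along bin x, 25 mm tall (z 70 to 95 mm), free for 82 mm along bin y between an upright at each side. Axes as the bin's.
- bin_lip (a point): Middle of the bin's pouring lip (bin x -60, y 0, z 50 mm): the top edge of a chute that slopes up at 36 degrees from the bin's floor at x 8 mm, so that nuts roll out only when this end is tipped down well past 36 degrees.
- other_bin: A second bin of the same shape and material, which holds steel icing nozzles and must stay in the frame's other cell. Origin and axes as for the walnut bin.
- frame: Wooden organiser frame fixed to the counter, 136 mm (own x) by 204 mm (own y), 40 mm tall, with two cells side by side along y (cell centres at y = -49.5 and +49.5 mm), each 124 by 93 mm and 34 mm deep (floor 6 mm): 1.5 to 2 mm of play round a bin. Origin: centre of the underside, z up.
- bowl: Loose empty round glass bowl, 0.6 kg, outer rim diameter 180 mm, rim 65 mm above the counter. Origin: centre of the underside, z up.
- mat: Plain cork mat fixed to the counter, 180 mm (own x) by 200 mm (own y), 6 mm thick. Origin: centre of the underside, z up; its top is at z = 6 mm.
- walnut1: Walnut, a hard brown ball 30 mm in diameter, 12 g, rolls freely; starts in the walnut bin. Origin: its centre.
- walnut2: Walnut, a hard brown ball 30 mm in diameter, 12 g, rolls freely; starts in the walnut bin. Origin: its centre.
- walnut3: Walnut, a hard brown ball 30 mm in diameter, 12 g, rolls freely; starts in the walnut bin. Origin: its centre.
- egg_mould: Orange egg mould with six cups, 110 by 190 mm, 28 mm tall, lying on the counter beyond the bowl, seen from the robot; bystander. Origin: centre of the underside.

How it is judged:
By the outcome, as a careful person would: the job done as asked, in the order asked, and still so for the second after the job is handed in, with the robot touching nothing.
It also fails if it takes over 64 s, if anything falls off the work surface, if the arm or the gripper's body presses on something with over 40 N, if the wrist force passes 120 N, or if a joint passes its speed limit or range.

ROBOT

A 6-joint arm with a two-finger parallel gripper is mounted at the origin on the work surface. World frame = base frame: x ahead of the robot, y to its left, z up, the work surface at z = 0. Lengths are in m, angles in degrees, forces in N, time in s.
With the tool pointing down it reaches from about 0.375 to 0.9 m from the base axis. Payload 3.1 kg.
Tool frame: the origin (TCP) lies at the very end of the fingers, on their centre line; the grasp point (between the pads) lies 19 mm behind it; z points along the fingers, y is the line along which they close (so a half turn about z gives the same grasp; the last joint's range is limited). The gripper opens to 87 mm and grips with 3 to 60 N. Pads are 19 mm wide; open, the fingers measure 117 mm over their backs; the gripper's body (75 mm by 190 mm) begins 51 mm behind the grasp point.
Start: joints at [-73.31, 30.224, 82.088, -0, 67.689, -10.227], TCP at [0.283, -0.557, 0.223] pointing down, gripper open.
Joint ranges: [-176.69, 176.69], [-43.24, 126.21], [12.49, 139.97], [-82, 262], [0, 151.66], [-163.58, 163.58]. Speed limits (degrees/s): [159.86, 159.86, 180, 180, 180, 180].

INTERFACE

Orientations are given as a 3x3 rotation matrix whose columns are the frame's x, y, z axes.
In Python, from rig import bot, imaging gives the robot as it stands.
- The arm moves only by the tool drive_tool, never from a script. Its argument "deltas" is text: rows parted by semicolons, each of 5 numbers parted by spaces: the finger opening in mm, from 0 to 87, then the shift along the world's x, y, z in mm, then the turn about the world's z in rad. In form: jaw dx dy dz twist; .... A call has 1 to 12 rows; each row is the pose to reach, as a shift and turn from the pose commanded when the call began; what a row does not reach only later rows make up. A row lasts 1/10 s, in which the tool goes at most 50 mm and 8.59 degrees, less where a joint would pass 70% of its speed; a pose out of reach is approached as far as the arm can. A call with a gripper value outside its range is refused whole. The fingers move at their own pace and stop on an object; the grip force is fixed at half the most. Time passes only in rows, so rows that repeat a pose let the fingers close. It gives the time, the measured TCP pose, the force, the opening and the grip force at its end, in the units of the state.
- bot.read_state(): the state, without advancing time (a new reading comes with each control period).
- imaging.capture(name): name is "scene" or "top"; returns the picture (384x512x3 uint8, red, green, blue); there is no depth.
- imaging.camera_model(name): a dict with "fx", "fy", "cx", "cy" (pixels), "dist" ([k1, k2, p1, p2, k3] as OpenCV has them; the pictures are not rectified), "T" (4x4, takes a point from camera to world coordinates). Camera axes: x right, y down, z forward; pixel columns grow to the right and rows downward; lengths in m; the calibration is good to about 2 mm. A picture is of the moment at which its call begins. camera_model takes no time and is no camera call.
- bot.hand_in(): hands the job in; it is judged then, once.
The state is a dict: "time_s": time; "joint_positions": joint angles; "qvel": joint speeds; "tau": joint torques, N m; "position": TCP position; "tcp_rot": TCP orientation; "force": force on the tool from outside, world axes, zero at the start; "moment": the same for the moment, N m; "opening": opening from 0.0 (shut) to 1.0 (fully open); "grasp_force": force on a finger pad.
Only numpy, scipy, OpenCV 4.12 (cv2) and the standard library are available. Lean on these libraries where they do the work, as an engineer would, in place of code of your own. Each camera call takes 0.05 s, during which the arm holds its last target. There are 200 camera calls.

## Working session

There is one attempt and no reset: what is moved stays moved. The work goes in short steps, Python scripts to look and compute and a tool call to move; the robot and the scene stay as the last step left them, time stands still between calls to the robot, and variables do not carry over. Pictures are saved under pics/ and viewed, at most 10 in all, crops included, and the job is handed in when it is done.

Besides the shell and the picture viewer there is one more tool, called as name(argument=value, ...) on one line, values as JSON. drive_tool: Moves the arm, as the interface text tells. Its arguments: {"type":"object","properties":{"deltas":{"type":"string"}},"required":["deltas"]}

```bash
ls -la; mkdir -p pics; python3 - <<'E'
from rig import bot, imaging
import cv2, numpy as np
print([n for n in dir(bot) if n[0]!='_'],[n for n in dir(imaging) if n[0]!='_'])
print(bot.read_state())
for n in("scene","top"):
    im=imaging.capture(n);cv2.imwrite(f"pics/{n}0.png",im[:,:,::-1]);print(imaging.camera_model(n))
E
```

```text
total 12
drwxr-xr-x  3 agent agent 4096 Dec  2 04:19 .
drwxr-xr-x 23 root  root  4096 Dec  2 04:19 ..
drwxr-xr-x  2 agent agent 4096 Dec  2 04:19 pics
['PlanningError', 'hand_in', 'read_state'] ['camera_model', 'capture']
{'time_s': 0.0, 'joint_positions': array([-7.33104331e+01,  3.02797161e+01,  8.21556594e+01, -1.25033049e-03,
        6.76899404e+01, -1.02256712e+01]), 'qvel': array([-0.03654328, -0.00208666,  0.05755074,  0.03603324, -0.01565124,
        0.00473501]), 'tau': array([-2.41142388e-04, -4.40042531e+01, -1.76596624e+01,  6.32887823e-02,
        5.79840993e-02, -1.70906542e-04]), 'position': array([ 0.28274282, -0.55656729,  0.22156764]), 'tcp_rot': array([[ 8.91673530e-01,  4.52678581e-01, -6.47464222e-04],
       [ 4.52678894e-01, -8.91671158e-01,  2.08924049e-03],
       [ 3.68429249e-04, -2.15601383e-03, -9.99997608e-01]]), 'force': array([-0.0297368 ,  0.67576843,  0.31450882]), 'moment': array([-0.04599374,  0.01572283, -0.00917746]), 'grasp_force': 0.0, 'opening': 0.9980706691814212}
{'fx': 448.87585929932493, 'fy': 448.87585929932493, 'cx': 251.87522486068855, 'cy': 191.40669650956255, 'dist': array([-0.13367983,  0.        ,  0.        ,  0.        ,  0.        ]), 'T': array([[ 0.77352124,  0.53014432, -0.34729221,  1.04940542],
       [ 0.63365542, -0.63649113,  0.43972702, -0.60443258],
       [ 0.01207037, -0.56020179, -0.82826823,  1.19594759],
       [ 0.        ,  0.        ,  0.        ,  1.        ]])}
{'fx': 420.0822570243141, 'fy': 420.0822570243141, 'cx': 263.32253655916054, 'cy': 187.19530505439857, 'dist': array([0.04296125, 0.        , 0.        , 0.        , 0.        ]), 'T': array([[-0.01493975, -0.99863361,  0.05007707,  0.547395  ],
       [-0.99980386,  0.01426853, -0.01373467,  0.00456842],
       [ 0.01300137, -0.05027244, -0.99865091,  1.14375977],
       [ 0.        ,  0.        ,  0.        ,  1.        ]])}
```

View pics/scene0.png

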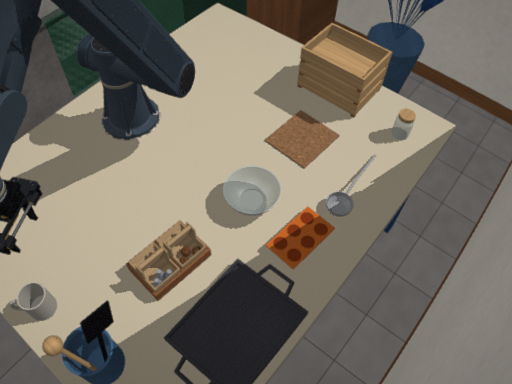

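View pics/top0.png

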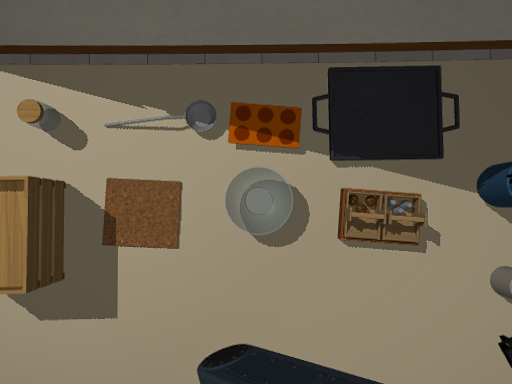

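The scene view shows the frame at about (168,258) px, the bowl at (251,190) and the mat at (302,138). In the top view the walnut bin is the frame's left cell at about (363,213) px. The nuts lie at its far (+x) end, so the lip faces the robot. The drive only offers shifts and yaw, so before lifting anything I'll check in free space what the arm does at its reach limit.

drive_tool(deltas="87 0 0 50 0;87 0 0 100 0;87 0 0 150 0;87 0 0 200 0;87 0 0 250 0;87 0 0 300 0;87 0 0 350 0;87 0 0 400 0;87 0 0 450 0;87 0 0 500 0;87 0 0 550 0;87 0 0 600 0")

```text
time_s: 1.3
position: [0.2658, -0.5236, 0.748]
tcp_rot: [[0.892, 0.453, 0.01], [0.453, -0.892, -0.018], [0.0, 0.02, -1.0]]
force: [0.3, 0.6, 0.7]
opening: 1.0
grasp_force: 0.0
```

```bash
cat > h.py <<'E'
from rig import bot, imaging
import cv2, numpy as np
def ray(n,uv,z):
    m=imaging.camera_model(n);K=np.array([[m['fx'],0,m['cx']],[0,m['fy'],m['cy']],[0,0,1]])
    p=cv2.undistortPoints(np.array(uv,float).reshape(-1,1,2),K,m['dist']).reshape(-1,2)
    d=np.c_[p,np.ones(len(p))]@m['T'][:3,:3].T;o=m['T'][:3,3]
    return o+d*((z-o[2])/d[:,2])[:,None]
def proj(n,P):
    m=imaging.camera_model(n);K=np.array([[m['fx'],0,m['cx']],[0,m['fy'],m['cy']],[0,0,1]])
    Ti=np.linalg.inv(m['T']);return cv2.projectPoints(np.array(P,float).reshape(-1,1,3),cv2.Rodrigues(Ti[:3,:3])[0],Ti[:3,3],K,m['dist'])[0].reshape(-1,2)
E
python3 - <<'E'
from h import *
np.set_printoptions(precision=4,suppress=True)
s=bot.read_state();print(s['joint_positions'],s['position'],s['tcp_rot'])
im=imaging.capture('top')[:,:,::-1];sc=imaging.capture('scene')[:,:,::-1]
cv2.imwrite('pics/top_full1.png',im)
a=cv2.resize(im[170:260,320:440],None,fx=5,fy=5,interpolation=2)
cv2.imwrite('pics/t1.png',a)
b=cv2.resize(sc[210:310,115:225],None,fx=5,fy=5,interpolation=2);cv2.imwrite('pics/s1.png',b)
E
```

```text
[-74.1178  24.4359  12.609    0.4021 141.8148 -10.7111] [ 0.2658 -0.5236  0.748 ] [[ 0.8917  0.4525  0.0096]
 [ 0.4526 -0.8915 -0.0179]
 [ 0.0005  0.0203 -0.9998]]
```

View pics/t1.png

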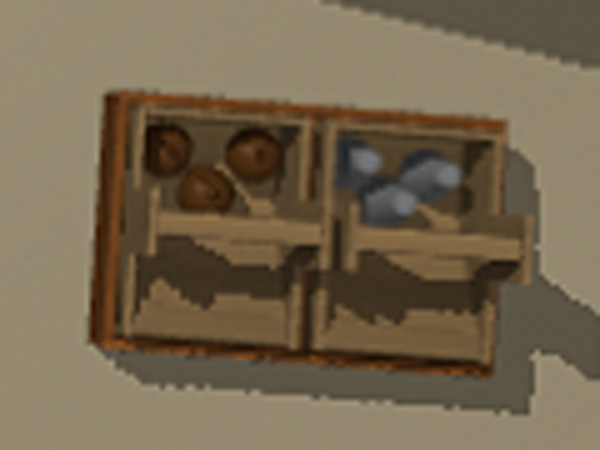

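View pics/s1.png

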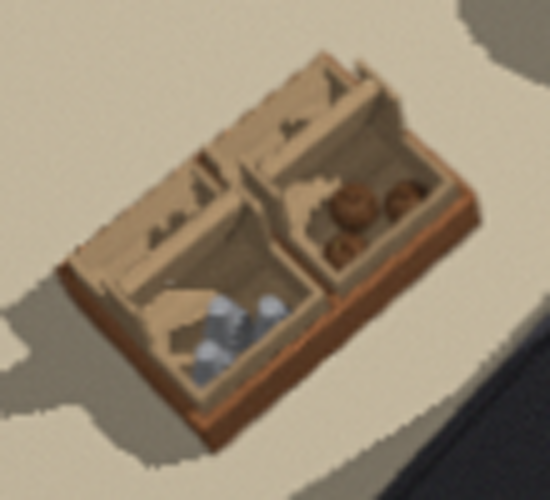

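The crops are clear. In the top crop the walnut bin is the left cell: nuts at (165..255,150..190) px, handle bar from (155,225) to (322,235), lip at the bottom edge. At the reach limit the tool tilted about 1.2° outward. I'll check whether that tilt grows when pushed further and whether it persists.

drive_tool(deltas="87 0 0 100 0;87 0 0 200 0;87 0 0 300 0;87 0 0 400 0;87 0 0 500 0;87 0 0 600 0;87 0 0 600 0;87 0 0 600 0")

```text
time_s: 2.2
position: [0.2086, -0.4109, 0.8319]
tcp_rot: [[0.892, 0.452, 0.019], [0.453, -0.891, -0.038], [-0.0, 0.042, -0.999]]
force: [-0.8, -0.4, 0.4]
opening: 1.0
grasp_force: 0.0
```

drive_tool(deltas="87 0 0 -50 0;87 0 0 -100 0;87 0 0 -150 0;87 0 0 -200 0;87 0 0 -250 0;87 0 0 -300 0")

```text
time_s: 2.8
position: [0.2088, -0.4109, 0.5444]
tcp_rot: [[0.892, 0.452, 0.019], [0.453, -0.891, -0.037], [0.0, 0.042, -0.999]]
force: [-0.2, -1.4, 1.0]
opening: 1.003
grasp_force: 0.0
```

```bash
python3 - <<'E'
from h import *
np.set_printoptions(precision=4,suppress=True)
s=bot.read_state();print(s['joint_positions'],s['position'])
im=cv2.imread('pics/top_full1.png');hsv=cv2.cvtColor(im,cv2.COLOR_BGR2HSV)
# frame: outer top corners from crop (z=0.040)
c=np.array([[107,93],[507,122],[492,377],[92,345]])/5+[320,170]
P=ray('top',c-0.1,0.04);print('frame corners',P, P.mean(0))
print('sides',[np.linalg.norm(P[i]-P[(i+1)%4]) for i in range(4)])
b=np.array([[155,222],[322,236]])/5+[320,170];print('bar ends top',ray('top',b,0.101))
# mat: saturated orange brown
m=cv2.inRange(hsv[160:270,90:200],(5,80,40),(20,255,200));cs=cv2.findContours(m,0,2)[0];c=max(cs,key=cv2.contourArea)
r=cv2.minAreaRect(c);bx=cv2.boxPoints(r)+[90,160];Q=ray('top',bx,0.006);print('mat',r,Q,Q.mean(0),[np.linalg.norm(Q[i]-Q[(i+1)%4]) for i in range(4)])
print(hsv[200,[220,224,228,232,240,259,280,290,294,298]])
g=ray('top',[[225,201],[293,201],[259,167],[259,236]],0.065);print('bowl',g)
E
```

```text
[-77.402    2.5788  72.8722   0.6067 102.2358 -14.1761] [ 0.2088 -0.4109  0.5444]
frame corners [[ 0.5964 -0.2159  0.04  ]
 [ 0.5781 -0.4252  0.04  ]
 [ 0.4452 -0.4126  0.04  ]
 [ 0.4645 -0.2047  0.04  ]] [ 0.5211 -0.3146  0.04  ]
sides [np.float64(0.21006553306487064), np.float64(0.13349219395741693), np.float64(0.20874956353003243), np.float64(0.13229953033963995)]
bar ends top [[ 0.5291 -0.2261  0.101 ]
 [ 0.521  -0.3085  0.101 ]]
mat ((51.47964096069336, 52.92760467529297), (76.4847640991211, 67.44738006591797), 2.726310968399048) [[0.4571 0.4214 0.006 ]
 [0.6368 0.414  0.006 ]
 [0.6242 0.2104 0.006 ]
 [0.4435 0.2197 0.006 ]] [0.5404 0.3164 0.006 ] [np.float64(0.17984068813435022), np.float64(0.20403344903779186), np.float64(0.1809367285143787), np.float64(0.2022139149373627)]
[[ 21  63 154]
 [ 33  20 142]
 [ 30  29 107]
 [ 28  28 111]
 [ 30  21 120]
 [ 50  13 119]
 [ 45  14 111]
 [ 43  18 102]
 [ 22  69  92]
 [ 21  63  93]]
bowl [[ 0.5675  0.0885  0.065 ]
 [ 0.5649 -0.086   0.065 ]
 [ 0.6538  0.0001  0.065 ]
 [ 0.4768  0.0026  0.065 ]]
```

Tilt accumulates: an out-of-reach push yields in orientation, and later moves start from the pose actually reached. That gives a way to tip. I'll measure how strongly it works when pushing outward at full stretch.

drive_tool(deltas="87 23 -45 0 0;87 45 -89 0 0;87 68 -134 0 0;87 91 -178 0 0;87 113 -223 0 0;87 136 -267 0 0;87 158 -312 0 0;87 181 -356 0 0;87 204 -401 0 0;87 226 -446 0 0;87 249 -490 0 0;87 272 -535 0 0")

```text
time_s: 4.0
position: [0.387, -0.7617, 0.4759]
tcp_rot: [[0.892, 0.451, 0.036], [0.453, -0.889, -0.071], [-0.0, 0.08, -0.997]]
force: [0.5, 0.1, 0.4]
opening: 0.997
grasp_force: 0.0
```

```bash
python3 -c "
from h import *
s=bot.read_state();print(s['joint_positions'],s['position'],s['tcp_rot'])"
```

```text
[-70.74368101  46.67762158  12.49035139   0.64947372 116.29628984
  -7.35457918] [ 0.38697119 -0.76173744  0.47591863] [[ 8.91634678e-01  4.51348704e-01  3.56643692e-02]
 [ 4.52755316e-01 -8.88781290e-01 -7.12772183e-02]
 [-4.73056099e-04  7.97004724e-02 -9.96818745e-01]]
```

drive_tool(deltas="87 100 -200 0 0;87 200 -400 0 0;87 200 -400 0 0")

```text
time_s: 4.3
position: [0.4051, -0.7994, 0.4201]
tcp_rot: [[0.892, 0.45, 0.05], [0.453, -0.886, -0.1], [-0.0, 0.112, -0.994]]
force: [0.3, -0.0, -0.4]
opening: 0.998
grasp_force: 0.0
```

```bash
python3 -c "
from h import *
s=bot.read_state();print(s['time_s'],s['joint_positions'],s['position'],s['tcp_rot'])"
```

```text
4.3 [-70.52301994  50.54934002  12.49365855   0.86865355 110.59703298
  -7.09081416] [ 0.40506056 -0.79941165  0.4201338 ] [[ 8.91657694e-01  4.49907376e-01  5.02982170e-02]
 [ 4.52710156e-01 -8.86071007e-01 -9.96578376e-02]
 [-2.69004365e-04  1.11631191e-01 -9.93749669e-01]]
```

drive_tool(deltas="87 2000 -4000 1000 0;87 2000 -4000 1000 0")

```text
time_s: 4.5
position: [0.4138, -0.8179, 0.4024]
tcp_rot: [[0.892, 0.448, 0.066], [0.453, -0.882, -0.131], [-0.0, 0.147, -0.989]]
force: [0.8, 0.5, -0.4]
opening: 1.0
grasp_force: 0.0
```

```bash
cat > kin.py <<'E'
from h import *
from scipy.optimize import least_squares
from scipy.spatial.transform import Rotation as Ro
# samples q1 q2 q3 q5, r_plane, z, tilt
def fk(q,p):
    a,d,L1,L2,c,Lt=p; q2,q3,q5=np.radians(q)
    f=q2+q3
    return np.array([a+L1*np.sin(q2)+L2*np.sin(f+c)+Lt*np.sin(f+q5), d+L1*np.cos(q2)+L2*np.cos(f+c)+Lt*np.cos(f+q5)])
b=.111
def rp(x,y): return np.sqrt(x*x+y*y-b*b)
S=[((30.28,82.156,67.69),(.28274,-.55657),.22157),((24.436,12.609,141.815),(.2658,-.5236),.748),
((2.579,72.872,102.236),(.2088,-.4109),.5444),((46.678,12.490,116.296),(.38697,-.76174),.47592),((50.549,12.494,110.597),(.40506,-.79941),.42013)]
E
python3 - <<'E'
from kin import *
np.set_printoptions(precision=4,suppress=True)
s=bot.read_state();q=s['joint_positions'];p=s['position'];print(s['time_s'],q,p,s['tcp_rot'][:,2])
S.append((tuple(q[[1,2,4]]),tuple(p[:2]),p[2]))
f=lambda v:np.ravel([fk(x[0],v)-[rp(*x[1]),x[2]] for x in S])
r=least_squares(f,[0,.3,.4,.4,0,.2]);print(r.x,r.fun*1e3)
E
```

```text
4.5 [-70.4766  51.8287  12.4896   1.1223 107.3131  -6.9815] [ 0.4138 -0.8179  0.4024] [ 0.0662 -0.1309 -0.9892]
[0.0004 0.2799 0.5874 0.4079 0.2836 0.3106] [ 0.0673 -0.0147  0.0671 -0.051  -0.166  -0.1702  0.0082  0.0479  0.004
  0.091   0.0194  0.0971]
```

```bash
cat > arm.py <<'E'
from kin import *
P=[0.0004,0.2799,0.5874,0.4079,0.2836,0.3106]
LO=np.array([-176.69,-43.24,12.49,-82,0,-163.58]);HI=np.array([176.69,126.21,139.97,262,151.66,163.58])
def FK(q,bs=.111,bw=0.):
    a,d,L1,L2,c,Lt=P;q1,q2,q3,q4,q5,q6=np.radians(q)
    E=lambda ax,t:Ro.from_euler(ax,t).as_matrix()
    R1=E('z',q1);F=R1@E('y',q2+q3);W=F@E('z',q4)@E('y',q5);R=W@E('z',q6+np.pi/2)
    p=np.array([0,0,d])+R1@[a,bs,0]+R1@E('y',q2)@[0,0,L1]+F@[L2*np.sin(c),0,L2*np.cos(c)]+W@[0,bw,Lt]
    return p,R
def IK(p,R,q0,w=.9):
    f=lambda q:np.r_[FK(q)[0]-p,w*(Ro.from_matrix(R@FK(q)[1].T).as_rotvec())]
    r=least_squares(f,np.clip(q0,LO+1e-3,HI-1e-3),bounds=(LO,HI),x_scale=30,max_nfev=60)
    return r.x,np.sqrt(2*r.cost)
def tiltR(y_az,th,ph=0):  # tool y azimuth when down; tilt th toward +y
    c=np.cos(np.radians(y_az));s=np.sin(np.radians(y_az));y=np.array([c,s,0]);z=np.array([0,0,-1.]);x=np.cross(y,z)
    return Ro.from_rotvec(np.radians(th)*x).as_matrix()@np.c_[x,y,z] if np.dot(np.cross(x,z),y)*1<0 else None
def tilt(R):  # degrees: toward tool-y heading, toward tool-x heading
    return np.degrees(np.arcsin(-R[2,:2]))*[-1,-1]
E
python3 - <<'E'
from arm import *
np.set_printoptions(precision=4,suppress=True)
s=bot.read_state();q=s['joint_positions'];p,R=FK(q);print(p-s['position'],R-s['tcp_rot'],sep='\n')
print(tilt(s['tcp_rot']))
for th in(10,-10):
    A=tiltR(0,th);print(th,A[:,2] if A is not None else A)
# feasibility at bowl, tool tip inward (tilt +y with y azimuth ~180)
for az in(-150,-160,-166,170,150,120,90,-90,-120):
    A=tiltR(az,33.5)
    for z in(.17,.2):
        best=min((IK(np.array([.57,0,z]),A,q0) for q0 in([-11,40,70,0,100,150],[-11,40,70,60,100,100],[-11,40,70,-60,100,-100],[-11,40,70,0,100,-150])),key=lambda t:t[1])
        print(az,z,best[0].round(),best[1].round(4))
E
```

```text
[ 0.0003 -0.0005  0.0002]
[[-0. -0. -0.]
 [ 0.  0.  0.]
 [-0. -0.  0.]]
[-0.0101  8.4334]
10 [-0.1736  0.     -0.9848]
-10 [ 0.1736  0.     -0.9848]
-150 0.17 [-26.  26. 115.  59.  33.  74.] 0.0
-150 0.2 [-26.  23. 114.  52.  35.  82.] 0.0
-160 0.17 [-24.  25. 117.  64.  25.  80.] 0.0
-160 0.2 [-24.  22. 116.  55.  28.  90.] 0.0
-166 0.17 [-22.  25. 118.  67.  20.  83.] 0.0
-166 0.2 [-22.  21. 117.  55.  23.  96.] 0.0
170 0.17 [-12.  25. 119.  20.   3. 158.] 0.0
170 0.2 [-13.  21. 118.  14.   8. 164.] 0.0076
150 0.17 [ -3.  26. 115. -62.  16. -97.] 0.0
150 0.2 [  -3.   23.  114.  -49.   19. -110.] 0.0
120 0.17 [  4.  30. 105. -50.  41. -78.] 0.0
120 0.2 [  4.  28. 103. -46.  44. -83.] 0.0
90 0.17 [  6.  36.  92. -38.  63. -63.] 0.0
90 0.2 [  6.  33.  90. -37.  65. -65.] 0.0
-90 0.17 [-27.  36.  92.  31.  72.  48.] 0.0
-90 0.2 [-27.  33.  90.  30.  75.  50.] 0.0
-120 0.17 [-30.  30. 105.  43.  54.  61.] 0.0
-120 0.2 [-30.  28. 103.  41.  57.  65.] 0.0
```

```bash
sed -i 's/np.radians(th)\*x/-np.radians(th)*x/' arm.py; cat >> arm.py <<'E'
def row(q,p,R,tp,tR,w):
    d=tp-p;n=np.linalg.norm(d);d=d*min(1,.05/max(n,1e-9))
    rv=Ro.from_matrix(tR@R.T).as_rotvec();a=np.linalg.norm(rv);rv=rv*min(1,.15/max(a,1e-9))
    q,_=IK(p+d,Ro.from_rotvec(rv).as_matrix()@R,q,w);return (q,)+FK(q)
def call(q,rows,w):
    p,R=FK(q);p0,R0=p,R
    for dx,dy,dz,t in rows:
        q,p,R=row(q,p,R,p0+np.array([dx,dy,dz])/1e3,Ro.from_euler('z',t).as_matrix()@R0,w)
    return q
E
python3 - <<'E'
from arm import *
np.set_printoptions(precision=3,suppress=True)
q0=np.array([-70.523,50.5493,12.4937,.8687,110.597,-7.0908])
for w in(.2,.3,.5,.9,1.5):
    q=call(q0,[(2000,-4000,1000,0)]*2,w);print(w,FK(q)[0],tilt(FK(q)[1]))
    q=call(np.array([-70.7437,46.6776,12.4904,.6495,116.296,-7.3546]),[(100,-200,0,0),(200,-400,0,0),(200,-400,0,0)],w);print('   ',FK(q)[0],tilt(FK(q)[1]))
print('obs [0.4138 -0.8179 0.4024] 8.43 ; [.40506 -.79941 .42013] 6.4')
for az in range(-180,180,15):
    A=tiltR(az,33.)
    for q0 in([-11,40,70,0,100,150],[-11,40,70,60,100,100],[-11,40,70,-60,100,-100],[-11,40,70,0,100,-150]):
        qq,e=IK(np.array([.57,0,.18]),A,q0)
        if e<.002: print(az,qq.round()); break
    else: print(az,'infeasible')
E
```

```text
0.2 [ 0.433 -0.855  0.424] [-0.03  17.312]
    [ 0.429 -0.846  0.448] [-0.037 17.734]
0.3 [ 0.424 -0.839  0.415] [-0.025 13.384]
    [ 0.417 -0.822  0.435] [-0.033 12.01 ]
0.5 [ 0.416 -0.822  0.406] [-0.019  9.486]
    [ 0.407 -0.803  0.425] [-0.03   7.551]
0.9 [ 0.412 -0.814  0.401] [-0.017  7.409]
    [ 0.403 -0.795  0.421] [-0.028  5.505]
1.5 [ 0.41  -0.811  0.4  ] [-0.016  6.771]
    [ 0.402 -0.792  0.42 ] [-0.027  4.908]
obs [0.4138 -0.8179 0.4024] 8.43 ; [.40506 -.79941 .42013] 6.4
-180 infeasible
-165 [ -5.  44.  69. -11.  98. 161.]
-150 [ -2.  43.  71. -17.  94. 151.]
-135 [  1.  42.  75. -22.  88. 141.]
-120 [  3.  40.  80. -27.  81. 132.]
-105 [  5.  37.  85. -32.  73. 124.]
-90 [  6.  35.  91. -37.  63. 116.]
-75 [  6.  32.  98. -42.  53. 108.]
-60 [  4.  29. 104. -48.  42.  99.]
-45 [  1.  27. 110. -52.  30.  90.]
-30 [ -4.  25. 114. -54.  17.  75.]
-15 [-10.  24. 117. -27.   7.  31.]
0 [-16.  23. 119.  55.  11. -68.]
15 [-22.  24. 117.  60.  22. -91.]
30 [ -26.   25.  114.   55.   33. -101.]
45 [ -29.   27.  110.   48.   44. -110.]
60 [ -29.   29.  104.   42.   55. -117.]
75 [ -29.   32.   98.   36.   64. -124.]
90 [ -27.   35.   91.   30.   73. -131.]
105 [ -25.   37.   85.   25.   81. -139.]
120 [ -22.   40.   80.   20.   88. -148.]
135 [ -19.   42.   75.   14.   94. -157.]
150 infeasible
165 infeasible
```

```bash
python3 - <<'E'
from arm import *
import itertools
np.set_printoptions(precision=3,suppress=True)
w=.65
for az,g in((141,[-19,42,75,14,94,-157]),(-168,[-5,44,69,-11,98,161])):
    q,e=IK(np.array([.57,0,.18]),tiltR(az,33),g);print(az,q.round(1),e)
    out=[]
    for t in(-.3,.3):
        for d in itertools.product((-50,0,50),repeat=3):
            q2=call(q,[(*d,t)]*2,w)
            p,R=FK(q2);out.append((tilt(R)[1],tilt(R)[0],t,d,(p-[.57,0,.18])*1e3,q2.round(0)))
    out.sort(key=lambda o:-o[0])
    for o in out[:4]+out[-2:]:print(*o)
# repeated pure yaw pushes
    for t in(-.3,.3):
        qq=q
        for k in range(6):
            qq=call(qq,[(0,0,0,t)]*2,w)
            p,R=FK(qq);qq=call(qq,[tuple((np.array([.57,0,.18])-p)*1e3)+(0,)]*2,w);p,R=FK(qq);print(t,k,tilt(R),p,qq.round(0))
E
```

```text
141 [ -17.6   42.5   73.2   11.5   95.4 -160.7] 1.91615503467269e-07
33.018340456646776 1.1665368541291459 0.3 (50, 50, 50) [56.183 68.165 53.634] [  -8.   45.   57.    8.  109. -164.]
33.007810498654614 2.2360292663962067 0.3 (50, 0, 50) [62.837 35.437 56.221] [ -10.   46.   56.    7.  111. -164.]
32.999999548990715 6.418127666016062e-06 -0.3 (50, 50, 0) [50. 50.  0.] [ -16.   43.   71.   21.   92. -144.]
32.99999954102836 6.1741996779822335e-06 -0.3 (-50, 50, 50) [-50.  50.  50.] [ -19.   33.   85.   19.   89. -147.]
32.15717197173354 5.380130345523317 0.3 (-50, -50, 0) [-29.524  10.167   6.011] [ -13.   41.   75.    4.   97. -164.]
32.083552182361274 5.503928401414702 0.3 (-50, -50, -50) [-24.689  15.104 -38.319] [ -12.   45.   75.    4.   93. -164.]
-0.3 0 [ 0. 33.] [0.57 0.   0.18] [ -21.   40.   78.   18.   90. -150.]
-0.3 1 [ 0. 33.] [ 0.57 -0.    0.18] [ -25.   38.   85.   24.   82. -140.]
-0.3 2 [ 0. 33.] [ 0.57 -0.    0.18] [ -27.   35.   92.   31.   73. -131.]
-0.3 3 [ 0. 33.] [ 0.57 -0.    0.18] [ -29.   31.   99.   37.   63. -123.]
-0.3 4 [ 0. 33.] [ 0.57 -0.    0.18] [ 
[... 1529 characters left out ...]
279  25.544] [ 0.55  -0.024  0.17 ] [-22.  41.  78.  14.  91. 164.]
-0.3 3 [-26.739  21.432] [ 0.546 -0.018  0.164] [-27.  39.  86.  24.  83. 164.]
-0.3 4 [-32.     18.195] [ 0.547 -0.01   0.161] [-32.  36.  95.  34.  72. 164.]
-0.3 5 [-35.56   16.335] [ 0.553 -0.003  0.161] [-34.  34. 105.  47.  61. 164.]
0.3 0 [-0. 33.] [ 0.57 -0.    0.18] [ -2.  43.  71. -17.  94. 152.]
0.3 1 [-0. 33.] [0.57 0.   0.18] [  1.  42.  75. -23.  88. 140.]
0.3 2 [-0. 33.] [0.57 0.   0.18] [  4.  39.  81. -29.  79. 130.]
0.3 3 [-0. 33.] [0.57 0.   0.18] [  5.  36.  88. -34.  69. 121.]
0.3 4 [-0. 33.] [0.57 0.   0.18] [  6.  33.  95. -40.  58. 112.]
0.3 5 [-0. 33.] [0.57 0.   0.18] [  5.  30. 102. -46.  45. 102.]
```

```bash
cat > sim1.py <<'E'
from arm import *
np.set_printoptions(precision=3,suppress=True)
w=.65
E
python3 - <<'E'
from sim1 import *
q=np.array(bot.read_state()['joint_positions'])
p,R=FK(q)
# inner-limit untilt
u=np.array([.4515,-.8923])
for z in(.25,.4,.55):
    tgt=np.r_[u*.40,z];qq=q
    d=(tgt-p)*1e3
    qq=call(q,[tuple(d)+(0,)]*14,w);print('z',z,FK(qq)[0],tilt(FK(qq)[1]),qq.round())
    for k in range(4):
        qq=call(qq,[(-450,890,0,0)]*2,w);print('  in',FK(qq)[0],tilt(FK(qq)[1]),qq.round())
# phase1 rate: upright at az -20 with x outward
qs,e=IK(np.array([.8,-.29,.40]),tiltR(-110,0),[-28,50,20,0,110,82]);print(e,qs.round())
for n in(1,2,3,5,8):
  for up in(0,.5,1):
    qq=qs;k=0
    while k<16:
        qq=call(qq,[(4000,-1450,4000*up,0)]*n,w);k+=n
    p1,R1=FK(qq);print('n',n,up,k,'rows',tilt(R1),p1,qq.round())
E
```

```text
z 0.25 [ 0.181 -0.357  0.25 ] [-0.01   8.433] [-81.   7. 116.   3.  50. -20.]
  in [ 0.135 -0.268  0.25 ] [-0.01   8.433] [-89.  -4. 127.   5.  50. -29.]
  in [ 0.09  -0.178  0.25 ] [-0.01   8.433] [-109.  -19.  136.    7.   58.  -50.]
  in [ 0.067 -0.131  0.25 ] [-0.01   6.685] [-153.  -39.  139.    7.   80.  -91.]
  in [ 0.062 -0.121  0.25 ] [-0.019  4.657] [-153.  -39.  138.    5.   80.  -91.]
z 0.4 [ 0.181 -0.357  0.4  ] [-0.01   8.433] [-81.  -4. 101.   3.  75. -19.]
  in [ 0.135 -0.268  0.4  ] [-0.01   8.433] [-89. -15. 109.   4.  79. -26.]
  in [ 0.09  -0.178  0.4  ] [-0.01   8.433] [-109.  -30.  115.    6.   89.  -46.]
  in [ 0.067 -0.131  0.4  ] [-0.01   6.684] [-150.  -43.  117.    7.  106.  -85.]
  in [ 0.062 -0.121  0.4  ] [-0.019  4.656] [-150.  -43.  117.    5.  106.  -85.]
z 0.55 [ 0.181 -0.357  0.55 ] [-0.01   8.433] [-81.  -7.  82.   3.  97. -18.]
  in [ 0.135 -0.268  0.55 ] [-0.01   8.433] [-89. -18.  89.   4. 101. -25.]
  in [ 0.09  -0.178  0.55 ] [-0.01   8.433] [-109.  -30.   94.    6.  110.  -43.]
  in [ 0.067 -0.131  0.55 ] [-0.01   6.685] [-153.  -41.   95.   
[... 738 characters left out ...]
 1.  89.  84.]
n 3 0.5 18 rows [11.777 -0.015] [ 0.876 -0.318  0.412] [-27.  51.  12.   2. 104.  83.]
n 3 1 18 rows [10.994 -0.014] [ 0.78  -0.283  0.567] [-28.  40.  12.   2. 116.  83.]
n 5 0 20 rows [ 7.911 -0.01 ] [ 0.939 -0.34   0.149] [-27.  68.  12.   1.  92.  83.]
n 5 0.5 20 rows [ 7.818 -0.01 ] [ 0.859 -0.311  0.403] [-27.  52.  12.   1. 108.  83.]
n 5 1 20 rows [ 7.208 -0.009] [ 0.759 -0.275  0.567] [-28.  40.  12.   1. 120.  82.]
n 8 0 16 rows [ 3.954 -0.005] [ 0.911 -0.33   0.185] [-27.  65.  12.   0.  98.  83.]
n 8 0.5 16 rows [ 3.861 -0.005] [ 0.839 -0.304  0.4  ] [-27.  52.  12.   1. 112.  83.]
n 8 1 16 rows [ 3.55  -0.005] [ 0.757 -0.275  0.541] [-28.  42.  12.   1. 122.  82.]
```

The full kinematic model matches the readings to 0.5 mm. The plan has these steps:
1. Level the tool and pick the bin.
2. Tilt it sideways at full stretch, so the side walls hold the nuts.
3. Over the bowl, push yaw against joint 6's limit. In my model this rolls the tilt from the side round to the lip.
4. Undo it the same way.

I'll level the tool first.

drive_tool(deltas="50 306 558 48 -2.2;50 306 558 48 -2.2;50 306 558 48 -2.2;50 306 558 48 -2.2;50 306 558 48 -2.2;50 306 558 48 -2.2;50 306 558 48 -2.2;50 306 558 48 -2.2;50 306 558 48 -2.2;50 306 558 48 -2.2;50 306 558 48 -2.2;50 306 558 48 -2.2")

```text
time_s: 5.7
position: [0.7024, -0.2907, 0.4492]
tcp_rot: [[0.233, -0.962, -0.141], [-0.973, -0.23, -0.035], [0.001, 0.145, -0.989]]
force: [0.8, -0.8, 0.3]
opening: 0.573
grasp_force: 0.0
```

drive_tool(deltas="50 120 -45 0 -0.4;50 120 -45 0 -0.4;50 120 -45 0 -0.4")

```text
time_s: 6.0
position: [0.7655, -0.3142, 0.4148]
tcp_rot: [[-0.162, -0.979, -0.124], [-0.987, 0.161, 0.016], [0.004, 0.125, -0.992]]
force: [-0.8, -0.6, -1.9]
opening: 0.573
grasp_force: 0.0
```

drive_tool(deltas="50 4000 -1450 1500 0")

```text
time_s: 6.1
position: [0.7748, -0.3185, 0.4136]
tcp_rot: [[-0.16, -0.983, -0.094], [-0.987, 0.16, 0.003], [0.012, 0.094, -0.996]]
force: [0.2, 0.1, 0.4]
opening: 0.575
grasp_force: 0.0
```

drive_tool(deltas="50 4000 -1450 1500 0")

```text
time_s: 6.2
position: [0.7849, -0.3207, 0.4145]
tcp_rot: [[-0.157, -0.986, -0.062], [-0.987, 0.158, -0.011], [0.021, 0.06, -0.998]]
force: [0.5, 0.6, 0.9]
opening: 0.576
grasp_force: 0.0
```

drive_tool(deltas="50 4000 -1450 1500 0")

```text
time_s: 6.3
position: [0.7948, -0.3231, 0.413]
tcp_rot: [[-0.156, -0.987, -0.034], [-0.987, 0.157, -0.023], [0.028, 0.03, -0.999]]
force: [-0.5, -0.7, 0.4]
opening: 0.577
grasp_force: 0.0
```

```bash
python3 - <<'E'
from sim1 import *
s=bot.read_state();print(s['time_s'],s['joint_positions'],s['position'],tilt(s['tcp_rot']))
E
```

```text
6.3 [-28.804  50.918  12.49   -2.364 117.627 159.138] [ 0.795 -0.323  0.413] [1.613 1.701]
```

drive_tool(deltas="50 4000 -1450 1500 0")

```text
time_s: 6.4
position: [0.8049, -0.3257, 0.4108]
tcp_rot: [[-0.156, -0.988, -0.006], [-0.987, 0.156, -0.035], [0.035, 0.0, -0.999]]
force: [0.1, -0.3, 0.4]
opening: 0.576
grasp_force: 0.0
```

drive_tool(deltas="50 -280 60 -120 1.6;50 -280 60 -120 1.6;50 -280 60 -120 1.6;50 -280 60 -120 1.6;50 -280 60 -120 1.6;50 -280 60 -120 1.6;50 -280 60 -120 1.6;50 -280 60 -120 1.6;50 -280 60 -120 1.6;50 -280 60 -120 1.6;50 -280 60 -120 1.6")

```text
time_s: 7.5
position: [0.5247, -0.266, 0.2917]
tcp_rot: [[0.989, -0.141, 0.036], [-0.141, -0.99, -0.008], [0.036, 0.003, -0.999]]
force: [-0.1, -1.1, -0.5]
opening: 0.576
grasp_force: 0.0
```

drive_tool(deltas="50 0 0 -110 1.6;50 0 0 -110 1.6;50 0 0 -110 1.6;50 0 0 -110 1.6;50 0 0 -110 1.6;50 0 0 -110 1.6;50 0 0 -110 1.6;50 0 0 -110 1.6;50 0 0 -110 1.6;50 0 0 -110 1.6;50 0 0 -110 1.6;50 0 0 -110 1.6")

```text
time_s: 8.7
position: [0.5251, -0.2662, 0.1814]
tcp_rot: [[0.118, 0.993, 0.007], [0.992, -0.118, 0.033], [0.034, 0.004, -0.999]]
force: [-0.0, 0.1, 0.4]
opening: 0.575
grasp_force: 0.0
```

```bash
python3 - <<'E'
from sim1 import *
s=bot.read_state();R=s['tcp_rot'];print(s['time_s'],s['joint_positions'],s['position'],tilt(R),np.degrees(np.arctan2(R[1,1],R[0,1])))
E
```

```text
8.7 [-38.667  30.48   89.445   1.989  60.934 -32.844] [ 0.525 -0.266  0.181] [1.922 0.201] -6.8054441771396395
```

drive_tool(deltas="50 0 0 -40 0.03;50 0 0 -80 0.03;50 0 0 -100 0.03;50 0 0 -112 0.03;50 0 0 -112 0.03")

```text
time_s: 9.2
position: [0.5239, -0.2652, 0.0675]
tcp_rot: [[0.09, 0.996, 0.003], [0.995, -0.09, 0.036], [0.036, -0.0, -0.999]]
force: [0.3, 0.2, 0.1]
opening: 0.575
grasp_force: 0.0
```

```bash
python3 - <<'E'
from sim1 import *
s=bot.read_state();print(s['position'],s['force'])
im=imaging.capture('top')[:,:,::-1];sc=imaging.capture('scene')[:,:,::-1]
a=cv2.resize(im[170:260,320:440],(480,360),interpolation=2);b=cv2.resize(sc[200:310,110:230],(320,360),interpolation=2);b=b[:,:320]
cv2.imwrite('pics/g1.png',np.hstack([a,b]))
E
```

```text
[ 0.524 -0.265  0.067] [0.252 0.236 0.076]
```

View pics/g1.png

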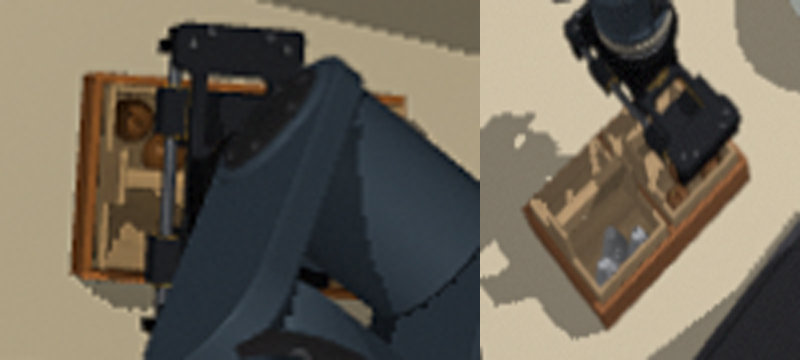

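The gripper straddles the walnut bin's bar at about (170,185) px in the left crop, clear of the other bin. Closing now.

drive_tool(deltas="0 0 0 0 0;0 0 0 0 0;0 0 0 0 0;0 0 0 0 0;0 0 0 0 0;0 0 0 0 0;0 0 0 0 0")

```text
time_s: 10.0
position: [0.5252, -0.266, 0.069]
tcp_rot: [[0.089, 0.996, 0.007], [0.995, -0.089, 0.033], [0.034, 0.004, -0.999]]
force: [1.9, 0.1, 0.4]
opening: 0.135
grasp_force: 30.0
```

drive_tool(deltas="0 0 0 4 0;0 0 0 10 0;0 0 0 20 0;0 0 0 30 0;0 0 0 45 0;0 0 0 60 0;0 0 0 60 0")

```text
time_s: 10.7
position: [0.5242, -0.2658, 0.1312]
tcp_rot: [[0.088, 0.996, 0.006], [0.996, -0.088, 0.033], [0.033, 0.003, -0.999]]
force: [0.0, 0.1, -3.0]
opening: 0.13
grasp_force: 30.0
```

```bash
python3 - <<'E'
from sim1 import *
s=bot.read_state();print(s['time_s'],s['position'],s['force'],tilt(s['tcp_rot']),s['joint_positions'])
# plan sim: q6=82 outward phase then bowl
q=np.array(s['joint_positions']);p,R=FK(q)
def go(q,tp,t,n,name):
    p,_=FK(q);q=call(q,[tuple((np.array(tp)-p)*1e3)+(t,)]*n,w);p,R=FK(q);print(name,p,tilt(R),q.round());return q
q=go(q,[.76,-.28,.42],-1.8,13,'out')
for k in range(29):
    q=call(q,[(4000,-1450,1500,0)],w)
    if k%4==0 or k>22:p,R=FK(q);print(k,p,tilt(R),q.round())
np.save('qt.npy',q)
q=go(q,[.75,-.1,.40],-.7,8,'b1')
q=go(q,[.62,0,.30],-.7,10,'b2')
for k in range(30):
    q=call(q,[(0,0,0,-.6)]*2,w);p,R=FK(q)
    q=call(q,[tuple((np.array([.6,0,.25])-p)*1e3)+(0,)],w);p,R=FK(q);print(k,p,tilt(R),np.degrees(np.arctan2(R[1,2],R[0,2])).round(),q.round())
E
```

```text
10.7 [ 0.524 -0.266  0.131] [ 0.023  0.146 -3.005] [1.888 0.168] [-38.662  34.315  91.883   2.04   54.724 -34.815]
out [ 0.76 -0.28  0.42] [1.888 0.168] [-28.  41.  32.   0. 105.  80.]
0 [ 0.804 -0.296  0.437] [1.888 0.168] [-28.  48.  15.   0. 115.  81.]
4 [ 0.848 -0.311  0.427] [8.169 0.389] [-28.  50.  12.   1. 109.  81.]
8 [ 0.889 -0.326  0.418] [14.812  0.614] [-27.  51.  12.   2. 102.  81.]
12 [ 0.929 -0.34   0.413] [21.583  0.832] [-27.  52.  12.   3.  94.  81.]
16 [ 0.969 -0.354  0.411] [28.397  1.039] [-27.  53.  12.   3.  86.  81.]
20 [ 1.006 -0.367  0.412] [35.17  1.23] [-27.  55.  12.   4.  78.  81.]
23 [ 1.032 -0.377  0.414] [40.17  1.36] [-27.  56.  12.   5.  72.  81.]
24 [ 1.04  -0.379  0.415] [41.813  1.4  ] [-27.  56.  12.   5.  70.  81.]
25 [ 1.048 -0.382  0.416] [43.443  1.44 ] [-27.  56.  12.   5.  68.  81.]
26 [ 1.056 -0.385  0.417] [45.058  1.477] [-27.  57.  12.   5.  66.  81.]
27 [ 1.064 -0.388  0.419] [46.656  1.514] [-27.  57.  12.   6.  64.  81.]
28 [ 1.071 -0.39   0.42 ] [48.236  1.548] [-27.  57.  12.   6.  62.  81.]
b1 [ 0.775 -0.122  0.402] [48.236  1.5
[... 1838 characters left out ...]
89.  62.  23. -82. 152. 164.]
22 [-0.076 -0.638  0.439] [67.064 21.553] 115.0 [-94.  61.  25. -82. 152. 164.]
23 [-0.132 -0.621  0.447] [66.859 22.014] 109.0 [-99.  60.  27. -82. 152. 164.]
24 [-0.188 -0.597  0.456] [66.569 22.532] 104.0 [-104.   58.   29.  -82.  152.  164.]
25 [-0.241 -0.567  0.466] [66.053 23.236] 98.0 [-110.   57.   31.  -81.  152.  164.]
26 [-0.292 -0.529  0.477] [65.305 24.134] 92.0 [-116.   55.   34.  -81.  152.  164.]
27 [-0.34  -0.484  0.489] [64.324 25.231] 86.0 [-122.   54.   37.  -80.  152.  164.]
28 [-0.382 -0.432  0.501] [63.112 26.53 ] 80.0 [-128.   51.   40.  -79.  152.  164.]
29 [-0.417 -0.372  0.514] [61.678 28.026] 73.0 [-135.   49.   43.  -78.  152.  164.]
```

```bash
cat >> sim1.py <<'E'
def go(q,tp,t,n,name=None):
    p,_=FK(q);q=call(q,[tuple((np.array(tp)-p)*1e3)+(t,)]*n,w);p,R=FK(q)
    if name:print(name,p,tilt(R),rho(R),q.round())
    return q
def rho(R): return np.degrees(np.arctan2(R[1,2],R[0,2])).round()
E
python3 - <<'E'
from sim1 import *
q=np.array(bot.read_state()['joint_positions'])
q=go(q,[.76,-.28,.42],1.3,12,'out')
for k in range(28): q=call(q,[(4000,-1450,1500,0)],w)
p,R=FK(q);print(p,tilt(R),rho(R),q.round());np.save('qt.npy',q)
for tp in([.62,0,.4],[.7,-.1,.35],[.62,0,.3],[.55,-.2,.4]):
    z=go(q,tp,.1,14,'move %s'%tp)
    for k in range(24):
        z=go(z,FK(z)[0],.3,2); z=go(z,tp,0,2)
        if k%3==2:p,R=FK(z);print(k,p,tilt(R),rho(R),z.round())
E
```

```text
out [ 0.76 -0.28  0.42] [1.888 0.168] 154.0 [-28.  44.  27.  -0. 112. -98.]
[ 1.051 -0.382  0.411] [-43.47    0.545] -20.0 [-27.  57.  12.   5.  68. -97.]
move [0.62, 0, 0.4] [0.62 0.   0.4 ] [-43.47    0.545] -14.0 [ -8.   7. 103.  -9.  28. -77.]
2 [0.628 0.011 0.413] [-39.508   1.669] 35.0 [ -26.   11.   93.   40.   61. -164.]
5 [0.661 0.059 0.449] [-24.005  11.323] 86.0 [ -17.   25.   61.   27.   99. -164.]
8 [0.712 0.102 0.513] [-21.277  25.084] 137.0 [  -9.   48.   12.   33.  144. -164.]
11 [0.673 0.184 0.496] [-30.644  31.529] 150.0 [  -3.   52.   12.   45.  152. -164.]
14 [0.651 0.276 0.474] [-39.834  29.655] 155.0 [   4.   55.   12.   55.  152. -164.]
17 [0.613 0.36  0.467] [-48.419  26.051] 161.0 [  10.   57.   13.   63.  152. -164.]
20 [0.562 0.437 0.466] [-56.729  21.331] 168.0 [  17.   59.   13.   72.  152. -164.]
23 [0.499 0.508 0.47 ] [-64.983  15.789] 175.0 [  24.   60.   13.   81.  152. -164.]
move [0.7, -0.1, 0.35] [ 0.7  -0.1   0.35] [-43.47    0.545] -14.0 [ -19.   17.   97.    8.   22. -100.]
2 [ 0.714 -0.089  0.366] [-36.953   2.841] 35.0 [ -30.   23.   81.   38.
[... 1460 characters left out ...]
33.   34. -137.]
2 [ 0.579 -0.178  0.427] [-32.258   4.358] 31.0 [ -44.   12.   85.   33.   76. -164.]
5 [ 0.635 -0.126  0.469] [-18.484  14.423] 86.0 [ -31.   26.   55.   22.  109. -164.]
8 [ 0.685 -0.093  0.536] [-19.418  27.672] 127.0 [ -24.   46.   12.   32.  149. -164.]
11 [0.692 0.007 0.512] [-29.763  30.54 ] 135.0 [ -17.   50.   12.   44.  152. -164.]
14 [0.691 0.107 0.497] [-39.659  28.203] 140.0 [ -11.   53.   13.   55.  152. -164.]
17 [0.672 0.203 0.493] [-49.124  23.952] 146.0 [  -4.   55.   13.   65.  152. -164.]
20 [0.638 0.295 0.495] [-58.419  18.424] 154.0 [   4.   57.   13.   74.  152. -164.]
23 [0.589 0.383 0.501] [-67.631  11.92 ] 162.0 [  12.   58.   13.   84.  152. -164.]
```

The bin lifted cleanly (about 3 N, grip 30 N). Simulation shows a simpler route. I'll ratchet the lip tilt to about 33°, just under the 36° roll-out angle, at full stretch. Then I'll carry the bin to the bowl and flick it away from the lip so the nuts roll out.

drive_tool(deltas="0 0 0 30 0;0 0 0 70 0;0 0 0 110 0;0 30 0 150 -0.1;0 70 0 190 -0.2;0 110 -5 230 -0.26;0 150 -8 260 -0.26;0 190 -12 280 -0.26;0 225 -14 290 -0.26;0 240 -15 290 -0.26;0 240 -15 290 -0.26")

```text
time_s: 11.8
position: [0.7652, -0.28, 0.4151]
tcp_rot: [[0.34, 0.94, 0.009], [0.94, -0.341, 0.034], [0.035, -0.003, -0.999]]
force: [-0.7, -0.6, -4.5]
opening: 0.137
grasp_force: 30.0
```

drive_tool(deltas="0 30 -11 0 0;0 50 -18 0 0")

```text
time_s: 12.0
position: [0.8098, -0.2975, 0.4141]
tcp_rot: [[0.343, 0.939, 0.009], [0.939, -0.343, 0.034], [0.035, -0.003, -0.999]]
force: [-0.1, -0.8, -2.6]
opening: 0.136
grasp_force: 30.0
```

drive_tool(deltas="0 4000 -1450 1500 0")

```text
time_s: 12.1
position: [0.8202, -0.301, 0.4082]
tcp_rot: [[0.343, 0.939, 0.034], [0.939, -0.344, 0.025], [0.035, 0.024, -0.999]]
force: [0.6, -0.8, -3.2]
opening: 0.132
grasp_force: 30.0
```

drive_tool(deltas="0 4000 -1450 1500 0")

```text
time_s: 12.2
position: [0.8302, -0.304, 0.4084]
tcp_rot: [[0.343, 0.937, 0.066], [0.939, -0.344, 0.013], [0.035, 0.058, -0.998]]
force: [0.2, 0.1, -2.8]
opening: 0.135
grasp_force: 30.0
```

drive_tool(deltas="0 4000 -1450 1500 0")

```text
time_s: 12.3
position: [0.8404, -0.3072, 0.4079]
tcp_rot: [[0.343, 0.934, 0.097], [0.939, -0.344, 0.002], [0.035, 0.09, -0.995]]
force: [-0.3, -0.7, -2.8]
opening: 0.136
grasp_force: 30.0
```

drive_tool(deltas="0 4000 -1450 1500 0")

```text
time_s: 12.4
position: [0.8506, -0.3103, 0.4065]
tcp_rot: [[0.343, 0.931, 0.126], [0.939, -0.344, -0.009], [0.035, 0.121, -0.992]]
force: [-0.3, -0.7, -3.2]
opening: 0.133
grasp_force: 30.0
```

drive_tool(deltas="0 4000 -1450 1500 0")

```text
time_s: 12.5
position: [0.861, -0.3136, 0.4049]
tcp_rot: [[0.343, 0.927, 0.155], [0.939, -0.344, -0.02], [0.035, 0.152, -0.988]]
force: [0.3, -0.0, -2.5]
opening: 0.135
grasp_force: 30.0
```

drive_tool(deltas="0 4000 -1450 1500 0")

```text
time_s: 12.6
position: [0.8714, -0.3169, 0.4033]
tcp_rot: [[0.343, 0.921, 0.184], [0.939, -0.343, -0.03], [0.035, 0.183, -0.982]]
force: [-0.2, -0.2, -3.4]
opening: 0.138
grasp_force: 30.0
```

drive_tool(deltas="0 4000 -1450 1500 0")

```text
time_s: 12.7
position: [0.8819, -0.3203, 0.402]
tcp_rot: [[0.343, 0.915, 0.213], [0.939, -0.342, -0.041], [0.035, 0.214, -0.976]]
force: [0.3, 0.9, -3.5]
opening: 0.132
grasp_force: 30.0
```

drive_tool(deltas="0 4000 -1450 1500 0")

```text
time_s: 12.8
position: [0.8924, -0.3237, 0.4009]
tcp_rot: [[0.342, 0.908, 0.242], [0.939, -0.34, -0.051], [0.036, 0.245, -0.969]]
force: [-0.6, 0.5, -3.3]
opening: 0.138
grasp_force: 30.0
```

```bash
python3 - <<'E'
from sim1 import *
s=bot.read_state();print(s['time_s'],s['position'],s['force'],tilt(s['tcp_rot']),rho(s['tcp_rot']),s['joint_positions'])
q=np.array(s['joint_positions'])
for k in range(18):
    q=call(q,[(4000,-1450,1500,0)],w);p,R=FK(q);print(k,tilt(R),p)
E
```

```text
12.8 [ 0.892 -0.324  0.401] [-0.607  0.457 -3.304] [ 2.044 14.161] -12.0 [-27.912  52.144  12.897   3.961 101.146  -6.379]
0 [ 2.055 15.82 ] [ 0.904 -0.327  0.401]
1 [ 2.067 17.515] [ 0.914 -0.33   0.4  ]
2 [ 2.079 19.214] [ 0.924 -0.334  0.399]
3 [ 2.092 20.917] [ 0.934 -0.337  0.399]
4 [ 2.105 22.622] [ 0.944 -0.34   0.398]
5 [ 2.118 24.329] [ 0.953 -0.343  0.398]
6 [ 2.132 26.035] [ 0.963 -0.346  0.398]
7 [ 2.145 27.739] [ 0.973 -0.349  0.399]
8 [ 2.159 29.441] [ 0.982 -0.353  0.399]
9 [ 2.173 31.139] [ 0.991 -0.356  0.399]
10 [ 2.187 32.831] [ 1.    -0.359  0.4  ]
11 [ 2.201 34.517] [ 1.009 -0.362  0.401]
12 [ 2.214 36.194] [ 1.018 -0.365  0.402]
13 [ 2.228 37.862] [ 1.027 -0.368  0.403]
14 [ 2.242 39.519] [ 1.035 -0.37   0.404]
15 [ 2.255 41.164] [ 1.043 -0.373  0.405]
16 [ 2.268 42.795] [ 1.051 -0.376  0.407]
17 [ 2.281 44.412] [ 1.059 -0.378  0.408]
```

drive_tool(deltas="0 4000 -1450 1500 0")

```text
time_s: 12.9
position: [0.9029, -0.3271, 0.3999]
tcp_rot: [[0.342, 0.9, 0.271], [0.939, -0.339, -0.062], [0.036, 0.275, -0.961]]
force: [0.6, -0.5, -3.0]
opening: 0.139
grasp_force: 30.0
```

drive_tool(deltas="0 4000 -1450 1500 0")

```text
time_s: 13.0
position: [0.9134, -0.3305, 0.3992]
tcp_rot: [[0.342, 0.891, 0.299], [0.939, -0.337, -0.073], [0.036, 0.306, -0.951]]
force: [-0.1, -0.6, -3.1]
opening: 0.131
grasp_force: 30.0
```

drive_tool(deltas="0 4000 -1450 1500 0")

```text
time_s: 13.1
position: [0.9239, -0.334, 0.3986]
tcp_rot: [[0.342, 0.881, 0.328], [0.939, -0.334, -0.083], [0.036, 0.336, -0.941]]
force: [-0.1, -1.0, -3.0]
opening: 0.137
grasp_force: 30.0
```

drive_tool(deltas="0 4000 -1450 1500 0")

```text
time_s: 13.2
position: [0.9343, -0.3374, 0.3983]
tcp_rot: [[0.342, 0.87, 0.356], [0.939, -0.331, -0.093], [0.037, 0.366, -0.93]]
force: [-0.4, 0.5, -3.8]
opening: 0.133
grasp_force: 30.0
```

drive_tool(deltas="0 4000 -1450 1500 0")

```text
time_s: 13.3
position: [0.9446, -0.3408, 0.3981]
tcp_rot: [[0.342, 0.858, 0.384], [0.939, -0.328, -0.104], [0.037, 0.396, -0.918]]
force: [0.4, 0.3, -2.1]
opening: 0.134
grasp_force: 30.0
```

drive_tool(deltas="0 4000 -1450 1500 0")

```text
time_s: 13.4
position: [0.9548, -0.3442, 0.398]
tcp_rot: [[0.342, 0.845, 0.411], [0.939, -0.324, -0.114], [0.037, 0.425, -0.904]]
force: [-0.2, -0.7, -2.7]
opening: 0.132
grasp_force: 30.0
```

drive_tool(deltas="0 4000 -1450 1500 0")

```text
time_s: 13.5
position: [0.9649, -0.3476, 0.3982]
tcp_rot: [[0.342, 0.831, 0.438], [0.939, -0.321, -0.124], [0.037, 0.454, -0.89]]
force: [-0.1, 0.4, -2.7]
opening: 0.135
grasp_force: 30.0
```

drive_tool(deltas="0 4000 -1450 1500 0")

```text
time_s: 13.6
position: [0.9749, -0.3509, 0.3986]
tcp_rot: [[0.342, 0.817, 0.465], [0.939, -0.317, -0.134], [0.037, 0.482, -0.875]]
force: [0.7, 0.3, -2.9]
opening: 0.134
grasp_force: 30.0
```

drive_tool(deltas="0 4000 -1450 1500 0")

```text
time_s: 13.7
position: [0.9848, -0.3542, 0.399]
tcp_rot: [[0.342, 0.802, 0.49], [0.939, -0.312, -0.144], [0.038, 0.51, -0.859]]
force: [-0.2, 0.4, -2.6]
opening: 0.136
grasp_force: 30.0
```

drive_tool(deltas="0 4000 -1450 1500 0")

```text
time_s: 13.8
position: [0.9944, -0.3575, 0.3997]
tcp_rot: [[0.341, 0.786, 0.516], [0.939, -0.307, -0.154], [0.038, 0.537, -0.843]]
force: [0.4, 0.0, -2.9]
opening: 0.133
grasp_force: 30.0
```

```bash
python3 - <<'E'
from sim1 import *
s=bot.read_state();R=s['tcp_rot'];print(s['time_s'],s['position'],s['force'],tilt(R),rho(R),s['joint_positions'])
sc=imaging.capture('scene')[:,:,::-1]
u=proj('scene',[s['position']])[0].astype(int);print(u)
x0,y0=max(u[0]-60,0),max(u[1]-45,0)
cv2.imwrite('pics/tilt.png',cv2.resize(sc[y0:y0+90,x0:x0+120],None,fx=5,fy=5,interpolation=2))
q=np.array(s['joint_positions'])
q=go(q,[.62,-.10,.36],1.0,30,'m');q=go(q,[.565,-.02,.24],1.0,20,'m2')
E
```

```text
13.8 [ 0.994 -0.358  0.4  ] [ 0.377  0.005 -2.917] [ 2.173 32.472] -17.0 [-27.506  54.728  12.925   5.942  80.309  -6.209]
[310 337]
m [ 0.62 -0.1   0.36] [ 2.173 32.472] 41.0 [-35.  18.  88.  34.  69. -83.]
m2 [ 0.565 -0.02   0.24 ] [ 2.173 32.472] 98.0 [ -28.   32.   85.   26.   84. -129.]
```

View pics/tilt.png

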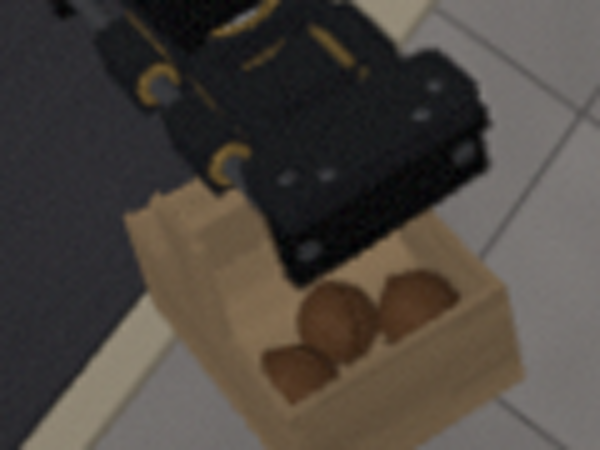

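The view shows the bin tilted with all three walnuts still inside, at about (300,375), (340,320) and (415,305) px. Next is a gentle carry to the bowl with yaw, so the lip faces -y.

drive_tool(deltas="0 -7 4 -4 0.03;0 -21 13 -12 0.09;0 -35 22 -20 0.16;0 -49 31 -28 0.22;0 -63 40 -36 0.28;0 -77 49 -44 0.35;0 -91 58 -52 0.41;0 -105 67 -60 0.47;0 -119 76 -68 0.54;0 -133 85 -76 0.6;0 -147 94 -84 0.66")

```text
time_s: 14.95
position: [0.8462, -0.2624, 0.3172]
tcp_rot: [[-0.31, 0.807, 0.502], [0.95, 0.24, 0.2], [0.041, 0.539, -0.841]]
force: [-0.0, -0.1, -3.4]
opening: 0.132
grasp_force: 30.0
```

drive_tool(deltas="0 -14 9 -8 0.06;0 -28 18 -16 0.13;0 -42 27 -24 0.19;0 -56 36 -32 0.25;0 -70 45 -40 0.32;0 -84 54 -48 0.38;0 -98 63 -56 0.44;0 -112 72 -64 0.51;0 -126 81 -72 0.57;0 -140 90 -80 0.63;0 -154 99 -80 0.69")

```text
time_s: 16.05
position: [0.692, -0.1633, 0.2371]
tcp_rot: [[-0.844, 0.47, 0.259], [0.535, 0.697, 0.477], [0.044, 0.541, -0.84]]
force: [-0.4, -0.1, -3.4]
opening: 0.132
grasp_force: 30.0
```

```bash
python3 - <<'E'
from sim1 import *
s=bot.read_state();R=s['tcp_rot'];p=s['position'];print(s['time_s'],p,s['force'],tilt(R),rho(R),s['joint_positions'],s['grasp_force'])
print('delta',(np.array([.565,-.078,.164])-p)*1e3,np.radians(90-np.degrees(np.arctan2(R[1,1],R[0,1]))))
E
```

```text
16.05 [ 0.692 -0.163  0.237] [-0.411 -0.142 -3.373] [ 2.497 32.751] 61.0 [ -36.065   37.085   74.397   33.669   76.041 -103.494] 30.009567313827574
delta [-126.958   85.306  -73.09 ] 0.5932452869745418
```

drive_tool(deltas="0 -14 9 -7 0.06;0 -28 18 -14 0.12;0 -42 27 -22 0.19;0 -56 36 -30 0.25;0 -70 45 -38 0.31;0 -84 54 -46 0.38;0 -98 63 -54 0.45;0 -110 72 -60 0.51;0 -119 79 -64 0.56;0 -125 83 -67 0.59;0 -127 85 -67 0.59;0 -127 85 -67 0.59")

```text
time_s: 17.25
position: [0.5682, -0.0791, 0.1724]
tcp_rot: [[-0.999, 0.003, -0.044], [-0.021, 0.84, 0.542], [0.038, 0.543, -0.839]]
force: [0.2, -0.5, -2.9]
opening: 0.135
grasp_force: 30.0
```

```bash
python3 - <<'E'
from sim1 import *
s=bot.read_state();R=s['tcp_rot'];p=s['position'];print(s['time_s'],p,s['force'],tilt(R),rho(R),s['joint_positions'])
im=imaging.capture('top')[:,:,::-1];sc=imaging.capture('scene')[:,:,::-1]
a=cv2.resize(im[140:260,210:370],(480,360),interpolation=2);b=cv2.resize(sc[130:250,180:285],(315,360),interpolation=2)
cv2.imwrite('pics/b1.png',np.hstack([a,b]))
E
```

```text
17.25 [ 0.568 -0.079  0.172] [ 0.177 -0.488 -2.941] [ 2.195 32.876] 95.0 [ -32.959   37.52    86.109   26.056   79.139 -133.736]
```

View pics/b1.png

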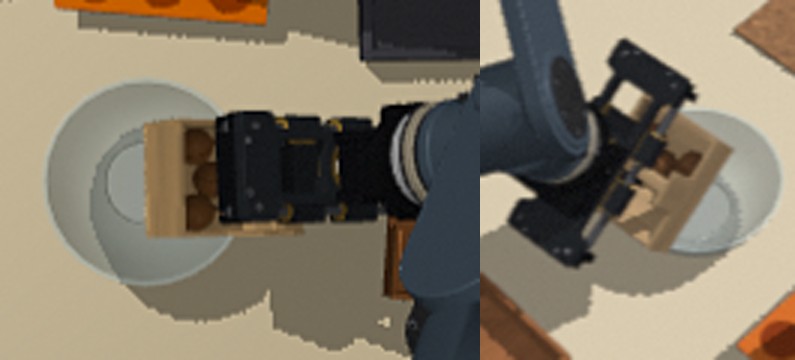

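All three nuts are in the bin at about (205,180) px in the left crop, over the bowl's near (-y) half. Now the flick in +y, stopping before the lip leaves the bowl.

drive_tool(deltas="0 0 50 0 0;0 0 100 0 0;0 0 150 0 0;0 0 170 0 0;0 0 170 0 0;0 0 170 0 0;0 0 170 0 0")

```text
time_s: 18.05
position: [0.5695, 0.0895, 0.1721]
tcp_rot: [[-0.999, 0.003, -0.042], [-0.02, 0.84, 0.542], [0.037, 0.542, -0.839]]
force: [0.2, 0.5, -3.0]
opening: 0.132
grasp_force: 30.0
```

```bash
python3 - <<'E'
from sim1 import *
s=bot.read_state();R=s['tcp_rot'];p=s['position'];print(s['time_s'],p,s['force'],tilt(R),rho(R))
im=imaging.capture('top')[:,:,::-1];sc=imaging.capture('scene')[:,:,::-1]
a=cv2.resize(im[140:260,180:340],(480,360),interpolation=2);b=cv2.resize(sc[110:230,200:305],(315,360),interpolation=2)
cv2.imwrite('pics/b2.png',np.hstack([a,b]))
E
```

```text
18.05 [0.569 0.089 0.172] [ 0.217  0.495 -3.047] [ 2.115 32.843] 94.0
```

View pics/b2.png

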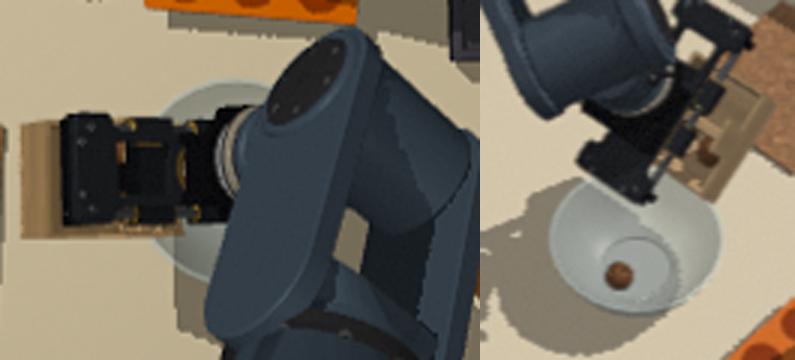

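The flick works. One walnut is in the bowl at (618,275) px and the others are still in the bin, one visible at (708,155). I'll return and flick again, this time reversing straight into it for a bit more speed.

drive_tool(deltas="0 0 -8 0 0;0 0 -24 0 0;0 0 -44 0 0;0 0 -64 0 0;0 0 -84 0 0;0 0 -104 0 0;0 0 -124 0 0;0 0 -144 0 0;0 0 -164 0 0")

```text
time_s: 19.05
position: [0.5686, -0.075, 0.172]
tcp_rot: [[-0.999, 0.003, -0.044], [-0.021, 0.84, 0.543], [0.038, 0.543, -0.839]]
force: [0.2, -0.5, -3.1]
opening: 0.135
grasp_force: 30.0
```

drive_tool(deltas="0 0 50 0 0;0 0 100 0 0;0 0 150 0 0;0 0 165 0 0;0 0 165 0 0;0 0 165 0 0;0 0 165 0 0")

```text
time_s: 19.75
position: [0.5695, 0.0901, 0.172]
tcp_rot: [[-0.999, 0.003, -0.042], [-0.02, 0.84, 0.542], [0.037, 0.542, -0.839]]
force: [0.6, -0.2, -3.0]
opening: 0.133
grasp_force: 30.0
```

```bash
python3 - <<'E'
from sim1 import *
s=bot.read_state();R=s['tcp_rot'];p=s['position'];print(s['time_s'],p,s['force'],tilt(R),rho(R))
im=imaging.capture('top')[:,:,::-1];sc=imaging.capture('scene')[:,:,::-1]
b=cv2.resize(sc[110:230,200:305],(525,600),interpolation=2)
cv2.imwrite('pics/b3.png',b)
E
```

```text
19.75 [0.569 0.09  0.172] [ 0.646 -0.195 -2.959] [ 2.129 32.847] 94.0
```

View pics/b3.png

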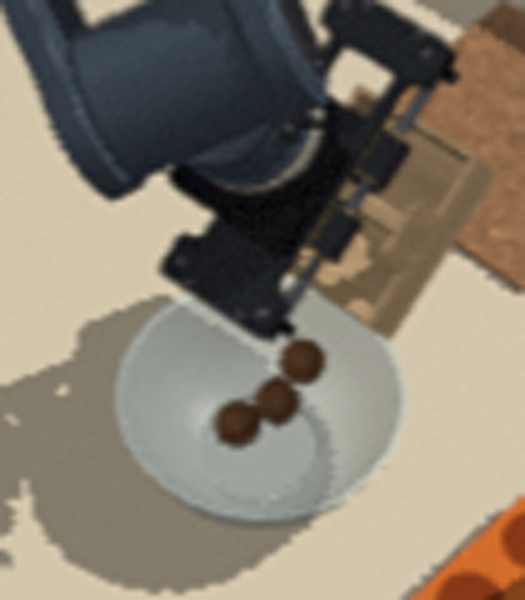

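All three walnuts are now in the bowl, at (238,425), (277,400) and (302,360) px, and the visible part of the bin is empty. Next I'll work out how to bring the bin back upright.

```bash
python3 - <<'E'
from sim1 import *
q=np.array(bot.read_state()['joint_positions']);print(q.round(1))
q=go(q,[.57,.10,.40],0,6,'up')
for az in(25,):
    u=np.array([np.cos(np.radians(az)),np.sin(np.radians(az))])
    z=go(q,[.72*u[0],.72*u[1],.42],.95,12,'out')
    for k in range(40):
        best=None
        for t in(0,.05,.1,.15):
          for up in(1500,):
            c=call(z,[(4000*u[0],4000*u[1],up,t)],w);p,R=FK(c);T=tilt(R)
            # aim: reduce ty, keep tx compatible
            cost=np.hypot(T[0]-1.9,T[1]-.2)
            if best is None or cost<best[0]:best=(cost,t,c,T,p)
        if best[0]>np.hypot(*(tilt(FK(z)[1])-[1.9,.2])) and k>5: break
        z=best[2];print(k,best[1],best[3],best[4],z.round())
E
```

```text
[ -18.3   34.8   92.7   32.3   69.9 -124.9]
up [0.57 0.1  0.4 ] [ 2.154 32.874] 94.0 [ -18.   20.   78.   30.   95. -109.]
out [0.653 0.304 0.42 ] [ 2.154 32.874] 149.0 [   8.   44.   32.   25.  128. -126.]
0 0.15 [ 1.938 32.739] [0.686 0.321 0.433] [  10.   53.   12.   27.  140. -127.]
1 0.15 [ 0.85  31.789] [0.679 0.325 0.427] [  11.   53.   12.   23.  141. -136.]
2 0.15 [-0.063 30.697] [0.674 0.327 0.421] [  13.   53.   12.   18.  141. -146.]
3 0.15 [-0.782 29.497] [0.67  0.329 0.415] [  14.   53.   12.   14.  142. -156.]
4 0.1 [-1.341 28.3  ] [0.67  0.332 0.412] [  15.   53.   12.   11.  141. -162.]
5 0 [-1.865 27.197] [0.674 0.336 0.41 ] [  15.   53.   12.   11.  140. -162.]
6 0 [-2.406 26.074] [0.679 0.34  0.409] [  15.   53.   12.   11.  139. -162.]
7 0 [-2.964 24.93 ] [0.684 0.344 0.408] [  15.   53.   12.   12.  138. -161.]
8 0.05 [-3.548 23.746] [0.685 0.35  0.406] [  16.   53.   12.   11.  137. -164.]
9 0 [-4.087 22.542] [0.69  0.354 0.404] [  16.   53.   12.   11.  135. -163.]
10 0 [-4.642 21.32 ] [0.696 0.358 0.403] [  16.   53.   12.   12.  134. -163.]
11 0 [-5.212 20.0
[... 160 characters left out ...]
] [0.713 0.371 0.4  ] [  16.   53.   12.   13.  130. -162.]
14 0 [-7.007 16.244] [0.719 0.375 0.399] [  16.   53.   12.   13.  129. -162.]
15 0 [-7.634 14.932] [0.725 0.379 0.398] [  16.   53.   12.   13.  127. -162.]
16 0 [-8.273 13.605] [0.732 0.384 0.397] [  16.   53.   12.   13.  126. -162.]
17 0 [-8.926 12.263] [0.739 0.388 0.396] [  16.   53.   12.   14.  124. -162.]
18 0 [-9.59  10.908] [0.745 0.393 0.395] [  16.   53.   12.   14.  123. -161.]
19 0.05 [-10.268   9.511] [0.749 0.399 0.394] [  16.   53.   12.   14.  122. -164.]
20 0 [-10.898   8.108] [0.756 0.404 0.393] [  16.   53.   12.   14.  120. -163.]
21 0 [-11.536   6.694] [0.764 0.408 0.393] [  16.   53.   12.   14.  119. -163.]
```

drive_tool(deltas="0 0 10 40 0;0 0 10 90 0;0 0 10 140 0;0 0 10 190 0;0 0 10 228 0")

```text
time_s: 20.35
position: [0.569, 0.1007, 0.4034]
tcp_rot: [[-0.999, 0.002, -0.04], [-0.02, 0.84, 0.542], [0.035, 0.542, -0.839]]
force: [0.8, -0.7, -2.9]
opening: 0.135
grasp_force: 30.0
```

drive_tool(deltas="0 83 204 20 0.95;0 83 204 20 0.95;0 83 204 20 0.95;0 83 204 20 0.95;0 83 204 20 0.95;0 83 204 20 0.95;0 83 204 20 0.95;0 83 204 20 0.95")

```text
time_s: 21.15
position: [0.6524, 0.3061, 0.418]
tcp_rot: [[-0.563, -0.68, -0.469], [-0.825, 0.49, 0.28], [0.04, 0.544, -0.838]]
force: [-0.3, 0.0, -1.8]
opening: 0.137
grasp_force: 30.0
```

drive_tool(deltas="0 3600 1700 1500 0.15")

```text
time_s: 21.25
position: [0.6706, 0.3142, 0.4251]
tcp_rot: [[-0.486, -0.709, -0.511], [-0.873, 0.428, 0.235], [0.052, 0.56, -0.827]]
force: [2.8, 1.4, -3.4]
opening: 0.137
grasp_force: 30.0
```

drive_tool(deltas="0 3600 1700 1500 0.15")

```text
time_s: 21.35
position: [0.6834, 0.3234, 0.4282]
tcp_rot: [[-0.36, -0.783, -0.507], [-0.933, 0.314, 0.177], [0.02, 0.537, -0.843]]
force: [1.2, 0.4, -1.9]
opening: 0.135
grasp_force: 30.0
```

drive_tool(deltas="0 3600 1700 1500 0.15")

```text
time_s: 21.45
position: [0.6778, 0.3277, 0.4186]
tcp_rot: [[-0.225, -0.83, -0.51], [-0.974, 0.193, 0.116], [0.002, 0.523, -0.852]]
force: [0.3, 0.0, -3.4]
opening: 0.132
grasp_force: 30.0
```

drive_tool(deltas="0 3600 1700 1500 0.15")

```text
time_s: 21.55
position: [0.6737, 0.3305, 0.4154]
tcp_rot: [[-0.085, -0.863, -0.497], [-0.996, 0.065, 0.056], [-0.016, 0.5, -0.866]]
force: [-0.3, -0.2, -2.0]
opening: 0.133
grasp_force: 30.0
```

drive_tool(deltas="0 3600 1700 1500 0.1")

```text
time_s: 21.65
position: [0.673, 0.3344, 0.4128]
tcp_rot: [[0.009, -0.877, -0.48], [-1.0, -0.022, 0.021], [-0.029, 0.479, -0.877]]
force: [0.5, -0.7, -2.2]
opening: 0.133
grasp_force: 30.0
```

drive_tool(deltas="0 3600 1700 1500 0")

```text
time_s: 21.75
position: [0.6772, 0.3406, 0.4116]
tcp_rot: [[-0.0, -0.887, -0.461], [-0.999, -0.018, 0.036], [-0.04, 0.461, -0.887]]
force: [0.6, -0.9, -3.3]
opening: 0.135
grasp_force: 30.0
```

drive_tool(deltas="0 3600 1700 1500 0")

```text
time_s: 21.85
position: [0.6828, 0.3444, 0.4107]
tcp_rot: [[-0.01, -0.897, -0.441], [-0.999, -0.014, 0.051], [-0.052, 0.441, -0.896]]
force: [0.4, -0.2, -3.0]
opening: 0.134
grasp_force: 30.0
```

drive_tool(deltas="0 3600 1700 1500 0")

```text
time_s: 21.95
position: [0.688, 0.3489, 0.4094]
tcp_rot: [[-0.015, -0.907, -0.422], [-0.998, -0.013, 0.065], [-0.064, 0.422, -0.904]]
force: [0.5, 0.1, -2.4]
opening: 0.131
grasp_force: 30.0
```

drive_tool(deltas="0 3600 1700 1500 0.05")

```text
time_s: 22.05
position: [0.6914, 0.3522, 0.4069]
tcp_rot: [[0.03, -0.915, -0.403], [-0.997, -0.058, 0.058], [-0.076, 0.4, -0.913]]
force: [0.1, 0.3, -2.4]
opening: 0.134
grasp_force: 30.0
```

drive_tool(deltas="0 3600 1700 1500 0")

```text
time_s: 22.15
position: [0.6963, 0.3582, 0.4052]
tcp_rot: [[0.026, -0.923, -0.384], [-0.996, -0.057, 0.071], [-0.088, 0.38, -0.921]]
force: [0.6, 0.9, -2.3]
opening: 0.133
grasp_force: 30.0
```

drive_tool(deltas="0 3600 1700 1500 0")

```text
time_s: 22.25
position: [0.702, 0.3631, 0.4039]
tcp_rot: [[0.02, -0.932, -0.363], [-0.995, -0.055, 0.086], [-0.1, 0.359, -0.928]]
force: [-0.0, -0.2, -2.9]
opening: 0.131
grasp_force: 30.0
```

drive_tool(deltas="0 3600 1700 1500 0")

```text
time_s: 22.35
position: [0.7079, 0.3682, 0.4026]
tcp_rot: [[0.016, -0.94, -0.341], [-0.994, -0.053, 0.1], [-0.112, 0.338, -0.935]]
force: [0.3, 0.5, -2.0]
opening: 0.133
grasp_force: 30.0
```

```bash
python3 - <<'E'
from sim1 import *
s=bot.read_state();q=np.array(s['joint_positions']);p,R=FK(q);print(s['time_s'],p,tilt(R),q.round(1))
for N in(12,14,15,16):
    z=q
    for k in range(N): z=call(z,[(3600,1700,1500,.05 if k%6==5 else 0)],w)
    p,R=FK(z);print(N,p,tilt(R),z.round())
    z=go(z,[.6,.31,.3],0,6,'mat')
    for k in range(14):
        z=call(z,[(0,0,0,.15)],w);p,R=FK(z);print('   ',k,p,tilt(R),z.round())
        if tilt(R)[0]>1.9:break
E
```

```text
22.35 [0.706 0.369 0.403] [-6.43  19.728] [  15.3   52.9   12.6   14.4  131.6 -158.7]
12 [0.782 0.425 0.393] [-15.029   3.634] [  16.   53.   12.   17.  114. -162.]
mat [0.61  0.4   0.337] [-12.854   4.35 ] 110.0 [  19.   33.   59.   14.   88. -164.]
    0 [0.604 0.439 0.349] [-10.998   5.078] [  22.   35.   53.   12.   93. -164.]
    1 [0.594 0.479 0.361] [-9.386  5.882] [  26.   38.   47.   11.   99. -164.]
    2 [0.583 0.521 0.374] [-8.092  6.802] [  30.   41.   39.   10.  104. -164.]
    3 [0.572 0.563 0.388] [-7.238  7.936] [  33.   44.   30.   10.  111. -164.]
    4 [0.568 0.607 0.406] [-7.118  9.596] [  36.   51.   15.   11.  122. -164.]
    5 [0.534 0.636 0.412] [-7.698 10.48 ] [  39.   52.   12.   12.  124. -164.]
    6 [0.495 0.66  0.417] [-8.377 11.329] [  42.   51.   12.   13.  125. -164.]
    7 [0.455 0.682 0.422] [-9.08  12.242] [  44.   51.   12.   14.  126. -164.]
    8 [0.413 0.7   0.428] [-9.809 13.223] [  47.   51.   12.   15.  128. -164.]
    9 [0.37  0.716 0.434] [-10.567  14.272] [  50.   51.   12.   16.  129. -164.]
    10 [0.326 0.729 0.441] [-11.358  15.389] 
[... 3514 characters left out ...]
2] [  38.   50.   12.   13.  120. -164.]
    6 [0.516 0.671 0.432] [-11.079   6.28 ] [  40.   50.   12.   14.  121. -164.]
    7 [0.476 0.692 0.438] [-11.86    7.308] [  43.   50.   12.   15.  122. -164.]
    8 [0.434 0.71  0.444] [-12.668   8.409] [  46.   50.   12.   17.  124. -164.]
    9 [0.392 0.725 0.451] [-13.507   9.582] [  48.   49.   12.   18.  125. -164.]
    10 [0.349 0.736 0.458] [-14.38   10.828] [  51.   49.   12.   19.  127. -164.]
    11 [0.305 0.745 0.466] [-15.29   12.144] [  53.   49.   12.   21.  128. -164.]
    12 [0.261 0.75  0.474] [-16.241  13.528] [  56.   48.   12.   23.  130. -164.]
    13 [0.218 0.752 0.483] [-17.234  14.976] [  59.   48.   12.   24.  132. -164.]
```

drive_tool(deltas="0 3600 1700 1500 0")

```text
time_s: 22.45
position: [0.7139, 0.3733, 0.4014]
tcp_rot: [[0.012, -0.947, -0.32], [-0.992, -0.052, 0.114], [-0.125, 0.316, -0.941]]
force: [0.3, -0.4, -2.0]
opening: 0.137
grasp_force: 30.0
```

drive_tool(deltas="0 3600 1700 1500 0")

```text
time_s: 22.55
position: [0.7202, 0.3785, 0.4002]
tcp_rot: [[0.009, -0.955, -0.297], [-0.99, -0.049, 0.129], [-0.138, 0.293, -0.946]]
force: [-0.4, -0.0, -3.5]
opening: 0.132
grasp_force: 30.0
```

drive_tool(deltas="0 3600 1700 1500 0")

```text
time_s: 22.65
position: [0.7268, 0.3838, 0.3992]
tcp_rot: [[0.005, -0.962, -0.274], [-0.989, -0.046, 0.144], [-0.151, 0.27, -0.951]]
force: [-0.8, 0.0, -3.0]
opening: 0.136
grasp_force: 30.0
```

drive_tool(deltas="0 3600 1700 1500 0")

```text
time_s: 22.75
position: [0.7335, 0.389, 0.3983]
tcp_rot: [[0.001, -0.968, -0.25], [-0.986, -0.043, 0.159], [-0.164, 0.247, -0.955]]
force: [-0.5, -1.1, -2.7]
opening: 0.136
grasp_force: 30.0
```

drive_tool(deltas="0 3600 1700 1500 0")

```text
time_s: 22.85
position: [0.7406, 0.3942, 0.3975]
tcp_rot: [[-0.002, -0.974, -0.226], [-0.984, -0.039, 0.174], [-0.178, 0.223, -0.958]]
force: [0.3, -0.4, -3.4]
opening: 0.131
grasp_force: 30.0
```

drive_tool(deltas="0 3600 1700 1500 0.05")

```text
time_s: 22.95
position: [0.7455, 0.3981, 0.3958]
tcp_rot: [[0.045, -0.977, -0.208], [-0.98, -0.083, 0.179], [-0.192, 0.196, -0.962]]
force: [-0.1, -0.5, -2.0]
opening: 0.132
grasp_force: 30.0
```

drive_tool(deltas="0 3600 1700 1500 0")

```text
time_s: 23.05
position: [0.7526, 0.4037, 0.3948]
tcp_rot: [[0.042, -0.982, -0.184], [-0.978, -0.078, 0.194], [-0.205, 0.172, -0.964]]
force: [0.7, 0.3, -3.1]
opening: 0.133
grasp_force: 30.0
```

drive_tool(deltas="0 3600 1700 1500 0")

```text
time_s: 23.15
position: [0.7604, 0.4089, 0.3944]
tcp_rot: [[0.038, -0.987, -0.158], [-0.975, -0.071, 0.209], [-0.218, 0.146, -0.965]]
force: [-0.4, -0.3, -1.5]
opening: 0.132
grasp_force: 30.0
```

drive_tool(deltas="0 3600 1700 1500 0")

```text
time_s: 23.25
position: [0.7682, 0.4141, 0.3942]
tcp_rot: [[0.036, -0.991, -0.132], [-0.972, -0.066, 0.225], [-0.231, 0.12, -0.965]]
force: [-0.7, 0.0, -2.7]
opening: 0.13
grasp_force: 30.0
```

drive_tool(deltas="0 3600 1700 1500 0")

```text
time_s: 23.35
position: [0.7761, 0.4194, 0.394]
tcp_rot: [[0.035, -0.994, -0.106], [-0.969, -0.059, 0.24], [-0.245, 0.094, -0.965]]
force: [0.7, 0.4, -2.1]
opening: 0.135
grasp_force: 30.0
```

drive_tool(deltas="0 3600 1700 1500 0")

```text
time_s: 23.45
position: [0.7842, 0.4247, 0.3938]
tcp_rot: [[0.033, -0.996, -0.079], [-0.965, -0.052, 0.255], [-0.259, 0.068, -0.964]]
force: [0.1, 0.4, -2.8]
opening: 0.138
grasp_force: 30.0
```

drive_tool(deltas="0 3600 1700 1500 0")

```text
time_s: 23.55
position: [0.7924, 0.4301, 0.3938]
tcp_rot: [[0.032, -0.998, -0.052], [-0.962, -0.045, 0.27], [-0.272, 0.042, -0.961]]
force: [0.7, -0.3, -2.6]
opening: 0.132
grasp_force: 30.0
```

drive_tool(deltas="0 3600 1700 1500 0")

```text
time_s: 23.65
position: [0.8007, 0.4354, 0.3939]
tcp_rot: [[0.032, -0.999, -0.025], [-0.958, -0.038, 0.285], [-0.286, 0.015, -0.958]]
force: [0.0, 0.2, -2.8]
opening: 0.132
grasp_force: 30.0
```

```bash
python3 - <<'E'
from sim1 import *
s=bot.read_state();q=np.array(s['joint_positions']);p,R=FK(q);print(s['time_s'],p,tilt(R),q.round(1))
z=go(q,[.66,.36,.45],-2.2,15,'y1')
for t in(-1.85,-2.05,-2.25):
    y=go(z,[.75,.40,.42],t,16,'y2')
    for k in range(14):
        y=call(y,[(3600,1750,1500,0)],w);T=tilt(FK(y)[1])
        if T[0]>1.2:break
    print(t,k+1,T,FK(y)[0],y.round())
E
```

```text
23.65 [0.8   0.437 0.394] [-16.622   0.871] [  16.1   53.    12.6   17.4  110.3 -159.3]
y1 [0.66 0.36 0.45] [-16.622   0.871] -31.0 [ 26.  30.  49. -14.  91. -32.]
y2 [0.707 0.376 0.396] [-15.049   1.23 ] -135.0 [ 22.  53.  12.  -7. 129.  68.]
-1.85 11 [1.304 5.341] [0.798 0.397 0.388] [ 21.  53.  12.  -5. 112.  68.]
y2 [0.704 0.375 0.395] [-15.014   0.893] -148.0 [ 21.  53.  12.  -4. 129.  81.]
-2.05 11 [1.816 1.325] [0.792 0.402 0.386] [ 20.  53.  12.  -1. 113.  81.]
y2 [0.705 0.377 0.396] [-14.935   0.533] -161.0 [ 20.  53.  12.   0. 130.  93.]
-2.25 11 [ 1.603 -2.742] [0.789 0.41  0.387] [ 19.  53.  12.   3. 113.  94.]
```

drive_tool(deltas="0 -140 -76 56 -1.8;0 -140 -76 56 -1.8;0 -140 -76 56 -1.8;0 -140 -76 56 -1.8;0 -140 -76 56 -1.8;0 -140 -76 56 -1.8;0 -140 -76 56 -1.8;0 -140 -76 56 -1.8;0 -140 -76 56 -1.8;0 -140 -76 56 -1.8;0 -140 -76 56 -1.8;0 -140 -76 56 -1.8")

```text
time_s: 24.85
position: [0.6595, 0.3594, 0.4503]
tcp_rot: [[-0.947, 0.152, 0.284], [0.151, 0.988, -0.026], [-0.285, 0.018, -0.958]]
force: [-0.6, 0.3, -2.3]
opening: 0.136
grasp_force: 30.0
```

drive_tool(deltas="0 0 0 0 -1.8;0 0 0 0 -1.8;0 0 0 0 -1.8;0 0 0 0 -1.8;0 0 0 0 -1.8;0 0 0 0 -1.8;0 0 0 0 -1.8;0 0 0 0 -1.8;0 0 0 0 -1.8;0 0 0 0 -1.8;0 0 0 0 -1.8;0 0 0 0 -1.8")

```text
time_s: 26.05
position: [0.6604, 0.36, 0.4498]
tcp_rot: [[0.361, 0.928, -0.09], [0.889, -0.371, -0.269], [-0.283, 0.017, -0.959]]
force: [0.8, 0.4, -2.9]
opening: 0.131
grasp_force: 30.0
```

drive_tool(deltas="0 0 0 0 -0.7;0 0 0 0 -0.7;0 0 0 0 -0.7;0 0 0 0 -0.7;0 40 20 -20 -0.7;0 40 20 -20 -0.7")

```text
time_s: 26.65
position: [0.6887, 0.3711, 0.4114]
tcp_rot: [[0.845, 0.474, -0.249], [0.45, -0.881, -0.149], [-0.29, 0.014, -0.957]]
force: [0.8, -0.2, -6.8]
opening: 0.132
grasp_force: 30.0
```

drive_tool(deltas="0 3600 1750 1500 0")

```text
time_s: 26.75
position: [0.696, 0.3742, 0.4168]
tcp_rot: [[0.852, 0.477, -0.216], [0.458, -0.879, -0.134], [-0.253, 0.015, -0.967]]
force: [-0.2, -0.2, -0.5]
opening: 0.134
grasp_force: 30.0
```

drive_tool(deltas="0 3600 1750 1500 0")

```text
time_s: 26.85
position: [0.7039, 0.3766, 0.4194]
tcp_rot: [[0.859, 0.477, -0.185], [0.462, -0.879, -0.119], [-0.219, 0.017, -0.975]]
force: [-0.5, -0.0, -3.2]
opening: 0.138
grasp_force: 30.0
```

drive_tool(deltas="0 3600 1750 1500 0")

```text
time_s: 26.95
position: [0.7121, 0.3789, 0.4181]
tcp_rot: [[0.864, 0.477, -0.16], [0.465, -0.879, -0.107], [-0.191, 0.018, -0.981]]
force: [0.1, 0.2, -2.3]
opening: 0.135
grasp_force: 30.0
```

drive_tool(deltas="0 3600 1750 1500 0")

```text
time_s: 27.05
position: [0.7208, 0.3813, 0.4157]
tcp_rot: [[0.869, 0.477, -0.136], [0.468, -0.879, -0.094], [-0.164, 0.018, -0.986]]
force: [-0.3, -0.6, -2.0]
opening: 0.137
grasp_force: 30.0
```

drive_tool(deltas="0 3600 1750 1500 0")

```text
time_s: 27.15
position: [0.7296, 0.3838, 0.4128]
tcp_rot: [[0.872, 0.476, -0.112], [0.47, -0.879, -0.082], [-0.138, 0.018, -0.99]]
force: [0.6, 1.0, -2.0]
opening: 0.133
grasp_force: 30.0
```

drive_tool(deltas="0 3600 1750 1500 0")

```text
time_s: 27.25
position: [0.7386, 0.3864, 0.4101]
tcp_rot: [[0.875, 0.476, -0.088], [0.472, -0.879, -0.069], [-0.11, 0.019, -0.994]]
force: [-0.7, -0.2, -2.0]
opening: 0.13
grasp_force: 30.0
```

drive_tool(deltas="0 3600 1750 1500 0")

```text
time_s: 27.35
position: [0.7476, 0.3892, 0.4078]
tcp_rot: [[0.877, 0.476, -0.063], [0.473, -0.879, -0.056], [-0.082, 0.019, -0.996]]
force: [0.1, -0.0, -3.2]
opening: 0.133
grasp_force: 30.0
```

```bash
python3 - <<'E'
from sim1 import *
s=bot.read_state();q=np.array(s['joint_positions']);p,R=FK(q);print(s['time_s'],p,tilt(R),q.round(1))
for t in(-.1,0,.1):
    y=q
    for k in range(10):
        y=call(y,[(3600,1750,1500,t if k==0 else 0)],w);T=tilt(FK(y)[1])
        if T[0]>1.2:break
    print(t,k+1,T,y.round())
E
```

```text
27.35 [0.747 0.389 0.408] [-4.724  1.102] [ 20.6  51.3  12.5  -2.  120.7  81.2]
-0.1 4 [1.573 0.61 ] [ 20.  52.  12.  -1. 114.  87.]
0 4 [1.578 1.252] [ 20.  52.  12.  -1. 114.  81.]
0.1 4 [1.513 1.889] [ 20.  52.  12.  -2. 114.  75.]
```

drive_tool(deltas="0 3600 1750 1500 -0.15")

```text
time_s: 27.45
position: [0.756, 0.3927, 0.4058]
tcp_rot: [[0.941, 0.336, -0.045], [0.335, -0.942, -0.032], [-0.053, 0.015, -0.998]]
force: [0.1, -0.6, -2.9]
opening: 0.14
grasp_force: 30.0
```

drive_tool(deltas="0 3600 1750 1500 0")

```text
time_s: 27.55
position: [0.7655, 0.3951, 0.4042]
tcp_rot: [[0.942, 0.336, -0.019], [0.336, -0.942, -0.019], [-0.024, 0.011, -1.0]]
force: [-0.4, -0.6, -2.7]
opening: 0.135
grasp_force: 30.0
```

drive_tool(deltas="0 3600 1750 1500 0")

```text
time_s: 27.65
position: [0.7746, 0.3987, 0.403]
tcp_rot: [[0.941, 0.339, 0.007], [0.339, -0.941, -0.005], [0.005, 0.007, -1.0]]
force: [0.1, -0.4, -2.6]
opening: 0.139
grasp_force: 30.0
```

drive_tool(deltas="0 3600 1750 1500 0")

```text
time_s: 27.75
position: [0.7839, 0.4022, 0.4018]
tcp_rot: [[0.94, 0.339, 0.034], [0.339, -0.941, 0.009], [0.035, 0.003, -0.999]]
force: [-0.3, -0.8, -1.8]
opening: 0.132
grasp_force: 30.0
```

```bash
python3 - <<'E'
from sim1 import *
s=bot.read_state();q=np.array(s['joint_positions']);p,R=s['position'],s['tcp_rot'];print(s['time_s'],p,tilt(R),q.round(1))
print('delta',(np.array([.5404,.3164,.2])-p)*1e3,-92.4-np.degrees(np.arctan2(R[1,1],R[0,1])))
E
```

```text
27.75 [0.784 0.402 0.402] [2.017 0.192] [ 20.   51.7  12.5  -0.2 113.8  90.1]
delta [-243.479  -85.842 -201.827] -22.216308880578325
```

Tilt is back to (2.0°, 0.2°), the same attitude as at the grasp. Next is the move over the mat.

drive_tool(deltas="0 -243 -86 -202 -0.39;0 -243 -86 -202 -0.39;0 -243 -86 -202 -0.39;0 -243 -86 -202 -0.39;0 -243 -86 -202 -0.39;0 -243 -86 -202 -0.39;0 -243 -86 -202 -0.39;0 -243 -86 -202 -0.39")

```text
time_s: 28.55
position: [0.5239, 0.3109, 0.1917]
tcp_rot: [[0.999, -0.043, 0.003], [-0.043, -0.999, -0.016], [0.004, 0.016, -1.0]]
force: [-1.8, -0.1, -4.2]
opening: 0.137
grasp_force: 30.0
```

drive_tool(deltas="0 0 0 -40 0;0 0 0 -80 0;0 0 0 -105 0;0 0 0 -118 0;0 0 0 -123 0;0 0 0 -126 0;0 0 0 -126 0;0 0 0 -126 0")

```text
time_s: 29.35
position: [0.5411, 0.3165, 0.0752]
tcp_rot: [[0.998, -0.044, 0.035], [-0.044, -0.999, -0.004], [0.035, 0.002, -0.999]]
force: [-0.1, -0.1, -2.0]
opening: 0.136
grasp_force: 30.0
```

```bash
python3 - <<'E'
from sim1 import *
s=bot.read_state();q=np.array(s['joint_positions']);p,R=s['position'],s['tcp_rot'];print(s['time_s'],p,tilt(R),s['force'],np.degrees(np.arctan2(R[1,1],R[0,1])))
E
```

```text
29.35 [0.541 0.317 0.075] [2.027 0.14 ] [-0.09  -0.15  -1.976] -92.51749824990115
```

Centred over the mat. I'll lower the last 6 mm slowly and watch the force.

drive_tool(deltas="0 0 0 -2 0;0 0 0 -3 0;0 0 0 -4 0;0 0 0 -4 0")

```text
time_s: 29.75
position: [0.54, 0.3161, 0.0699]
tcp_rot: [[0.998, -0.044, 0.033], [-0.044, -0.999, -0.005], [0.033, 0.003, -0.999]]
force: [-0.6, 0.7, -2.3]
opening: 0.139
grasp_force: 30.0
```

drive_tool(deltas="0 0 0 -1 0;0 0 0 -2 0;0 0 0 -2 0;0 0 0 -2 0")

```text
time_s: 30.15
position: [0.5413, 0.316, 0.069]
tcp_rot: [[0.998, -0.044, 0.035], [-0.044, -0.999, -0.005], [0.036, 0.003, -0.999]]
force: [1.1, -1.7, 5.7]
opening: 0.137
grasp_force: 30.0
```

Contact, a light 6–8 N press. Releasing and rising.

drive_tool(deltas="14 0 0 1 0;18 0 0 1 0;30 0 0 1 0;50 0 0 1 0;50 0 0 1 0;50 0 0 1 0")

```text
time_s: 30.75
position: [0.5398, 0.3161, 0.0686]
tcp_rot: [[0.999, -0.044, 0.032], [-0.044, -0.999, -0.005], [0.032, 0.004, -0.999]]
force: [-0.3, -0.5, -0.1]
opening: 0.486
grasp_force: 0.0
```

drive_tool(deltas="50 0 0 15 0;50 0 0 40 0;50 0 0 80 0;50 0 0 130 0;50 -40 -40 180 0;50 -80 -80 230 0;50 -120 -130 250 0;50 -120 -180 250 0;50 -120 -180 250 0")

```text
time_s: 31.65
position: [0.4207, 0.14, 0.3193]
tcp_rot: [[0.998, -0.042, 0.036], [-0.042, -0.999, -0.005], [0.036, 0.004, -0.999]]
force: [1.7, -0.9, 1.1]
opening: 0.573
grasp_force: 0.0
```

```bash
python3 - <<'E'
from sim1 import *
s=bot.read_state();print(s['time_s'],s['position'],s['force'])
im=imaging.capture('top')[:,:,::-1];sc=imaging.capture('scene')[:,:,::-1]
a=cv2.resize(im[140:270,60:440],None,fx=2,fy=2,interpolation=2);b=cv2.resize(sc[90:310,110:350],None,fx=1.5,fy=1.5,interpolation=2)
c=np.zeros((600,760,3),np.uint8);c[:260]=a;c[265:595,:360]=b
cv2.imwrite('pics/end.png',c)
E
```

```text
31.65 [0.421 0.14  0.319] [ 1.703 -0.884  1.136]
```

View pics/end.png

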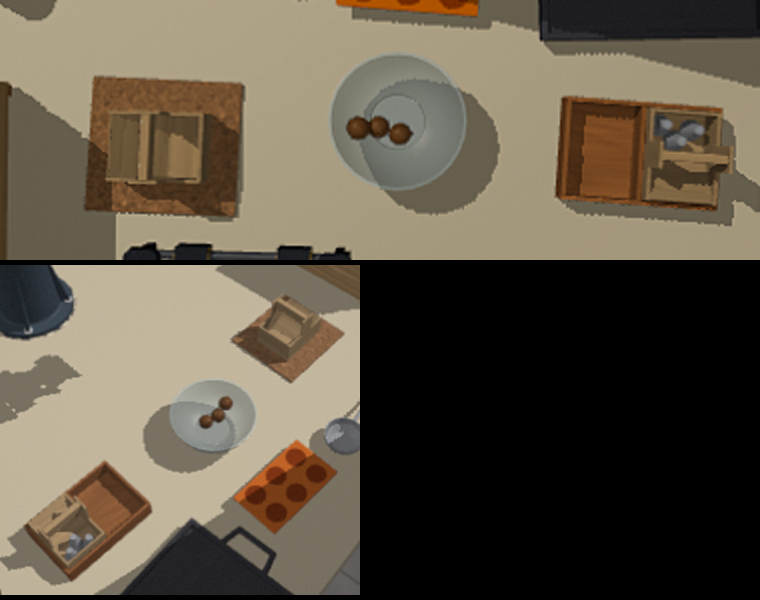

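The final view shows all three walnuts in the bowl at (357–400,130) px. The empty bin stands upright in the middle of the mat at (155,147) px, and the other bin is still in the frame at (685,155) px. Handing in.

```bash
python3 -c "
from rig import bot
print(bot.hand_in())"
```

```text
the job is handed in; nothing more can be done
None
```

The job is handed in at about 32 s of the 64 s allowed: in the last picture all three walnuts are in the bowl, the empty bin stands upright and released in the middle of the mat, and the other bin, the bowl and everything else in view look undisturbed (the judge's verdict was not shown).

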